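Crank the crockery display round and set out the vase

TASK

Bring the empty place of the hand-cranked display turntable round to the pointer and stand the small narrow-necked vase on it. To crank, first swing the folded handle fully upright, then push the lock bolt fully in towards the crank's axis, then take the upright handle and turn the crank until the empty place lies squarely in front of the pointer; only then set the vase upright in the middle of that place without dropping it. Leave the handle up and locked, and leave the mug, bowl and sugar pot alone.

Things in the scene. Friction and masses are not known exactly. Their poses are not given: they have to be found in the camera images.
- grip (a point): Centre of the black round sleeve (diameter 22, length 58 mm) spinning freely on the crank handle, 51 mm from the hinge. Folded it lies about level, axis 24 mm above the wheel's top, from the hinge across the wheel's centre. Swung up it stands upright 60 mm from the crank axis, centre 75 mm and free end 104 mm above the wheel's top. Its rotation spins with the sleeve: use only the position.
- hinge (a point): Hinge of the folding handle, 60 mm from the crank axis and 24 mm above the wheel's top (76 mm above the table), between two steel cheeks (28 mm wide overall, 30 mm high). Its axis is level and tangential to the wheel: the handle swings up, then outward, in the vertical plane through the crank axis.
- handle (a joint): Folding angle of the handle, rad: 0 folded flat over the wheel, 1.57 fully upright against its stop. It stays where it is left (friction 0.1 Nm). While the handle is not upright, its heel blocks the bolt.
- bolt_knob (a point): Upright steel knob (diameter 12, 18 mm high) on the sliding lock bolt; the point is on its axis, 94 mm above the table, 8 mm below its top. It lies outside the hinge on the same radius: 103 mm from the crank axis when out (start), 92 mm when in. When out, the bolt sits between two fixed dogs (tops 16 mm below this point) that stop the wheel. Push it straight towards the crank axis.
- bolt (a joint): Travel of the bolt towards the crank axis, m: 0 out (wheel locked to the housing), 0.011 fully in (upright handle locked, wheel free). About 3 N moves it; it stays where it is left.
- crank_axis (a point): Point on the vertical axis of the crank wheel, in its top face (52 mm above the table). Grey round housing of radius 115 mm, aluminium wheel of radius 92 mm, left of the turntable.
- crank (a joint): Angle of the crank wheel, rad, counterclockwise from above, 0 at the start. Turning it takes 0.2 Nm, about 4 N at the handle. It stays where it is left. A worm gear turns the turntable by 1/15 of it (24 degrees a turn) in the same sense.
- turntable (a joint): Angle of the turntable, rad, counterclockwise from above, 0 at the start: crank angle / 15.
- turntable_axis (a point): Point on the vertical axis of the round wooden turntable (radius 130 mm), in its top face, 49 mm above the table. Six round black rubber places (radius 32, 2 mm thick) lie 90 mm from the axis, 60 degrees apart; five carry fixed small crockery up to 57 mm high.
- place (a point): Centre of the only empty rubber place of the turntable, in its top face, 51 mm above the table. It turns with the turntable.
- index (a point): Fixed point over the turntable, 90 mm from its axis, in front of the steel pointer beside the rim (86 mm high, 124 to 160 mm from the axis on the same radius): the empty place's centre must come here. At the start the place is 35 to 65 degrees counterclockwise from it (seen from above): crank clockwise by 1.4 to 2.8 turns.
- vase_mid (a point): White narrow-necked vase, 120 mm high, loose, standing upright on the table; this point lies on its axis half-way up. Foot diameter 46, belly 56 mm up to 45 mm above its foot, then narrowing to a round neck of diameter 28 mm from 78 to 108 mm above its foot, lip 36 mm. About 0.2 kg. Its z axis points up.
- vase: The same vase; origin at the centre of its underside.
- mug: White mug, radius 34, height 75 mm, with a side handle; bystander. Origin at the centre of its underside.
- bowl: White bowl, radius 48, height 45 mm; bystander. Origin at the centre of its underside.
- sugar_pot: White lidded sugar pot, radius 37, height 76 mm; bystander. Origin at the centre of its underside.
There are look-alikes about, which are no part of the job. What is shaped like the vase but purple or red is not meant.

How it is judged:
On the way, in this order (a step that is already met when the one before it is completed fails the run):
1. the handle is swung up (value of joint handle above 1.2 rad), for 0.1 s.
2. the bolt is pushed in and locks the upright handle (value of joint bolt above 0.009 m and value of joint handle above 1.42 rad), for 0.2 s.
3. the empty place is cranked round to the pointer and stands still there (horizontal distance between place and index below 0.012 m and velocity of joint crank between -0.1 and 0.1 rad/s and value of joint bolt above 0.009 m), for 0.2 s.
4. the vase stands in the middle of the empty place, let go (horizontal distance between vase and place below 0.016 m and z of vase in the frame of place below 0.005 m and angle between vase's own z axis and vertical below 0.1 rad and contact force between the fingers and vase below 0.1 N), for 0.2 s.
At the end, for the whole second after the job is handed in: The empty place is within 12 mm of the point in front of the pointer; the vase stands upright (within 0.1 rad), at rest and let go on that place, its foot within 16 mm of the place's centre; the handle is upright (above 1.42 rad) with the bolt in (above 9 mm) (all of step 2 and horizontal distance between place and index below 0.012 m and horizontal distance between vase and place below 0.016 m and z of vase in the frame of place between -0.005 and 0.005 m and angle between vase's own z axis and vertical below 0.1 rad and linear speed of vase below 0.03 m/s); the robot touches nothing.
It fails at once if the mug, bowl or sugar pot is pushed more than 30 mm (distance of any of mug, bowl, sugar_pot from where it was at the start of the episode above 0.03 m).
It fails at once if the vase is dropped (falls freely by more than about 10 mm) or knocked over (angle between vase's own z axis and vertical above 0.8 rad or (linear speed of vase above 0.45 m/s and contact force between the fingers and vase below 0.05 N)).
It also fails if it takes over 72 s, if anything falls off the work surface, if the arm or the gripper's body presses on something with over 40 N, if the wrist force passes 120 N, or if a joint passes its speed limit or range.

ROBOT

A 6-joint arm with a two-finger parallel gripper is mounted at the origin on the work surface. World frame = base frame: x ahead of the robot, y to its left, z up, the work surface at z = 0. Lengths are in m, angles in rad, forces in N, time in s.
With the tool pointing down it reaches from about 0.275 to 1 m from the base axis. Payload 8.4 kg.
Tool frame: the origin (TCP) lies at the very end of the fingers, on their centre line; the grasp point (between the pads) lies 19 mm behind it; z points along the fingers, y is the direction in which the jaws open and shut (so a half turn about z gives the same grasp; the last joint's range is limited). The gripper opens to 85 mm and grips with 20 to 120 N. Pads are 22 mm wide; open, the fingers measure 114 mm over their backs; the gripper's body (76 mm by 85 mm) begins 54 mm behind the grasp point. The pads swing forward as they close: fully open they stand 13 mm farther back than shut.
Start: joints at [-1.302, 0.353, 1.633, -0, 1.155, -0.002], TCP at [0.167, -0.602, 0.231] pointing down, gripper open.
Joint ranges: [-2.63, 2.63], [-0.92, 2.1], [0.06, 2.66], [-1.3, 4.44], [0, 2.69], [-3.02, 3.02]. Speed limits (rad/s): [2.22, 2.22, 2.79, 3.14, 3.14, 3.14].

INTERFACE

Orientations are given as a rotation vector (axis times angle).
In Python, from workcell import ctrl gives the robot as it stands.
- The arm moves only by the tool carry_out, never from a script. Its argument "increments" is a list that holds one entry, the list of rows, each a list of 7 numbers: the turn, a rotation vector about the tool's x, y, z in degrees, then the shift along the tool's x, y, z in cm, then the closure, from 0 (fully open) to 1 (shut). In form: [[[wx, wy, wz, x, y, z, gripper], ...]]. A call has 1 to 8 rows; each row is the pose to reach, as a shift and turn from the pose measured when the call began, along the tool's axes at that moment; what a row does not reach only later rows make up. A row lasts 1/8 s, in which the tool goes at most 62.5 mm and 10.7 degrees, less where a joint would pass 70% of its speed; a pose out of reach is approached as far as the arm can. A call with a gripper value outside its range is refused whole. The fingers move at their own pace and stop on an object; the grip force is fixed at half the most. Time passes only in rows, so rows that repeat a pose let the fingers close. It gives the time, the measured TCP pose, the force and the opening at its end, in the units of the state.
- ctrl.read_state(): the state, without advancing time (a new reading comes with each control period).
- ctrl.read_camera(name): name is "scene" or "top"; returns a dict with "img" (420x560x3 uint8, red, green, blue), "depth" (420x560 float32, m along the optical axis (not along the pixel's ray), 0 where there is no reading), "mtx" (3x3 intrinsics, pixels), "k1" (the pictures are not rectified: a ray, as slopes to the right and down, at radius r is drawn at 1 + k1 r^2 times it, then the intrinsics apply), "R" (3x3) and "t" (3): a world point X has camera coordinates R X + t. Camera axes: x right, y down, z forward; pixel columns grow to the right and rows downward; lengths in m; the calibration is good to about 2 mm. A picture is of the moment at which its call begins.
- ctrl.finish_job(): hands the job in, once; it reports no verdict.
The state is a dict: "t": time; "joints": joint angles; "qvel": joint speeds; "effort": joint torques, N m; "tcp_pos": TCP position; "tcp_rot": TCP orientation; "ft_force": force on the tool from outside, world axes, zero at the start; "torque": the same for the moment, N m; "width": opening from 0.0 (shut) to 1.0 (fully open).
Only numpy, scipy, OpenCV 4.12 (cv2) and the standard library are available. Lean on these libraries where they do the work, as an engineer would, in place of code of your own. Each camera call takes 0.05 s, during which the arm holds its last target.

## Working session

There is one attempt and no reset: what is moved stays moved. The work goes in short steps, Python scripts to look and compute and a tool call to move; the robot and the scene stay as the last step left them, time stands still between calls to the robot, and variables do not carry over. Pictures are saved under pics/ and viewed, and the job is handed in when it is done.

Besides the shell and the picture viewer there is one more tool, called after ">>>" as a command line: name --argument value ..., lists and objects as JSON in quotes. carry_out: Moves the arm, as the interface text tells. Its arguments: {"type":"object","properties":{"increments":{"type":"array"}},"required":["increments"]}

```bash
ls; mkdir -p pics; python3 - <<'E'
from workcell import ctrl
import cv2,numpy as np
s=ctrl.read_state();print(s)
for n in("scene","top"):
    c=ctrl.read_camera(n);cv2.imwrite(f"pics/{n}0.png",c["img"][:,:,::-1])
    np.savez(f"{n}0.npz",**c);print(n,c["mtx"],c["k1"],c["R"],c["t"])
E
```

```text
pics
{'t': 0.0, 'joints': array([-1.30242137e+00,  3.53658543e-01,  1.63415151e+00,  4.14161469e-05,
        1.15516599e+00, -2.45071088e-03]), 'qvel': array([-0.00026815, -0.00030398, -0.0001238 ,  0.00028766,  0.00088249,
       -0.00179889]), 'effort': array([ 1.07389205e-03, -6.05252910e+01, -3.42060721e+01, -1.54683603e-04,
        9.35397518e-03,  4.59419323e-05]), 'tcp_pos': array([ 0.16706032, -0.60176546,  0.23054774]), 'tcp_rot': array([-3.11147346e+00, -4.23901203e-01,  2.29005364e-04]), 'ft_force': array([-0.29338103, -0.3457764 ,  0.62373597]), 'torque': array([ 0.02195677,  0.03669822, -0.00953228]), 'width': 1.000424857015761}
scene [[502.66520334   0.         272.10164915]
 [  0.         502.66520334 206.46788029]
 [  0.           0.           1.        ]] -0.004213505808815418 [[ 0.62005675  0.78455575  0.00138026]
 [ 0.50219532 -0.39554639 -0.76898824]
 [-0.60276819  0.47750951 -0.63926143]] [-0.19961984 -0.25217866  1.38029728]
top [[416.34284625   0.         275.53189374]
 [  0.         416.34284625 208.06316439]
 [  0.           0.           1.        ]] -0.040040719739646465 [[-0.01215994 -0.99972389  0.02010679]
 [-0.98688216  0.00876155 -0.16120436]
 [ 0.16098368 -0.02180326 -0.98671621]] [-0.1431058   0.53437084  0.79221384]
```

View pics/scene0.png

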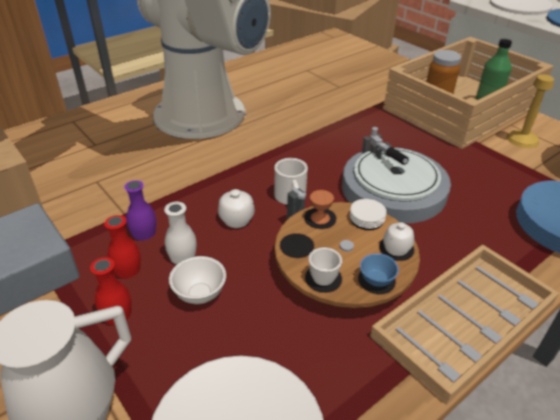

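View pics/top0.png

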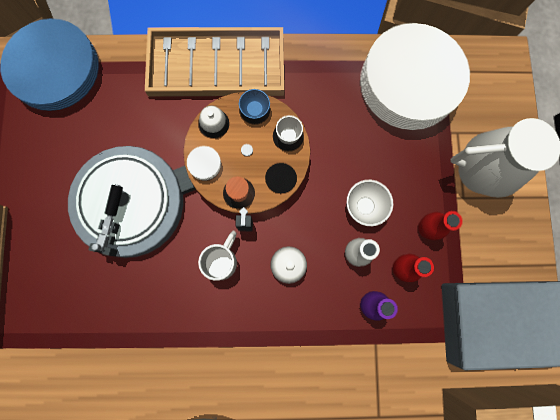

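The scene view shows the crank at about (395,178), the turntable at (345,250) and the white vase at (180,235). In the top view the crank is at (125,200), the empty place at (281,178), the pointer at (244,222), and the vase at (365,250).

```bash
cat > h.py <<'E'
import cv2,numpy as np
from scipy.spatial.transform import Rotation as Rot
def load(n): return dict(np.load(n))
def ray(c,uv):
    p=cv2.undistortPoints(np.array(uv,float).reshape(-1,1,2),c["mtx"],np.array([float(c["k1"]),0,0,0])).reshape(-1,2)
    d=np.c_[p,np.ones(len(p))]@c["R"]; o=-c["R"].T@c["t"]; return o,d
def plane(c,uv,z):
    o,d=ray(c,uv); return o+d*((z-o[2])/d[:,2])[:,None]
def proj(c,X):
    X=np.atleast_2d(X); r,_=cv2.Rodrigues(c["R"]); return cv2.projectPoints(X.astype(float),r,c["t"],c["mtx"],np.array([float(c["k1"]),0,0,0]))[0].reshape(-1,2)
def tri(ca,ua,cb,ub):
    A=[];b=[]
    for c,u in((ca,ua),(cb,ub)):
        o,d=ray(c,[u]);d=d[0]/np.linalg.norm(d[0]);P=np.eye(3)-np.outer(d,d);A.append(P);b.append(P@o)
    A=np.vstack(A);b=np.hstack(b);x=np.linalg.lstsq(A,b,rcond=None)[0];return x,np.linalg.norm(A@x-b)
def crop(c,x0,y0,x1,y1,f,name):
    cv2.imwrite(name,cv2.resize(c["img"][y0:y1,x0:x1,::-1],None,fx=f,fy=f,interpolation=cv2.INTER_CUBIC))
E
python3 - <<'E'
from h import *
t=load("top0.npz");s=load("scene0.npz")
crop(t,60,135,200,265,5,"pics/t_crank.png")
crop(t,175,85,325,245,3.7,"pics/t_tt.png")
crop(s,335,115,460,225,6,"pics/s_crank.png")
crop(t,330,220,400,280,8,"pics/t_vase.png")
E
```

```text
(no output)
```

View pics/t_crank.png

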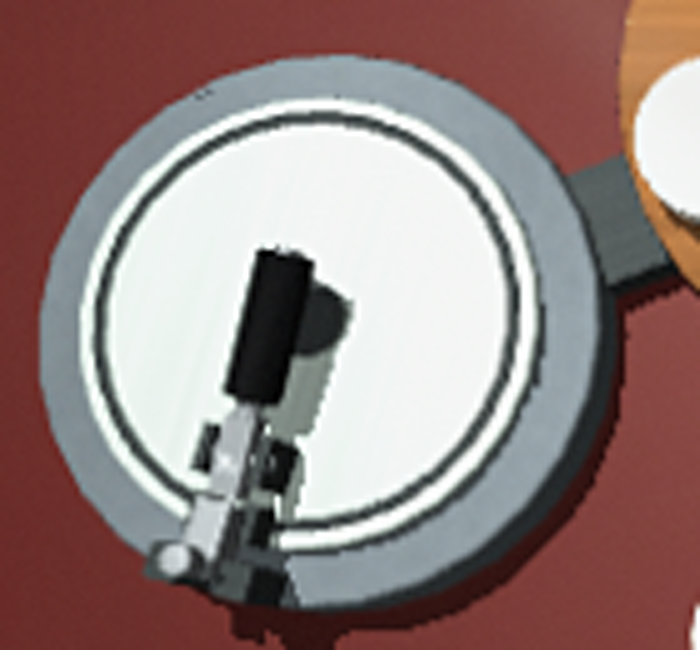

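View pics/t_tt.png

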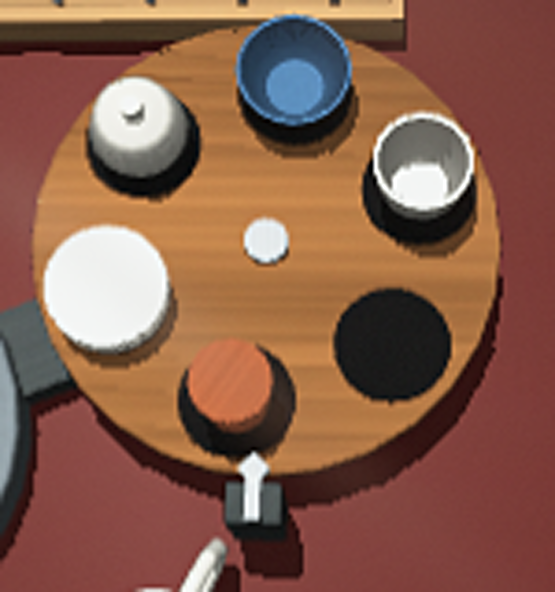

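View pics/s_crank.png

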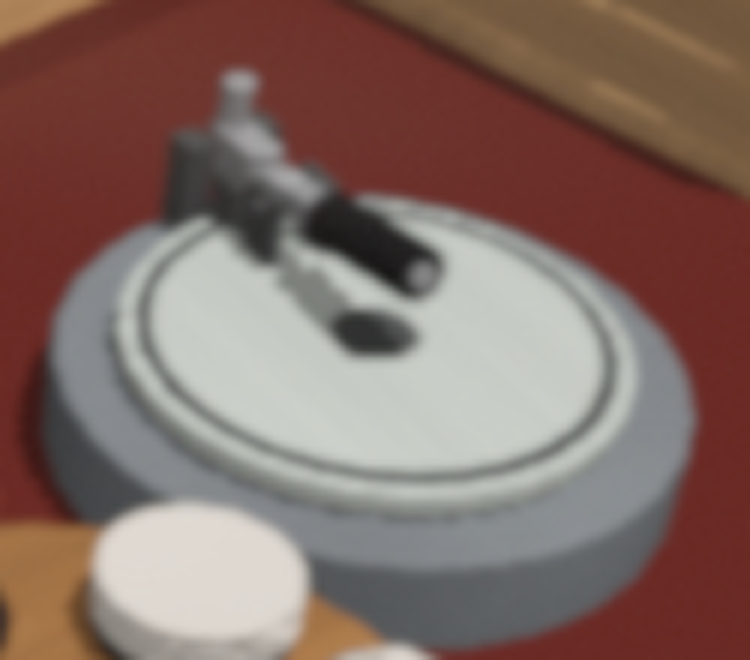

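View pics/t_vase.png

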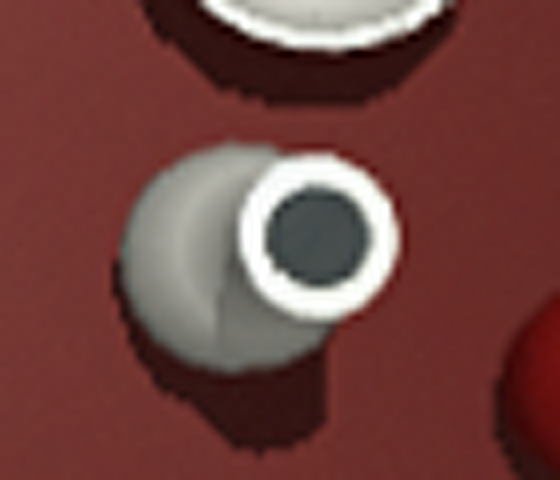

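```bash
cat > meas.py <<'E'
from h import *
from scipy.optimize import least_squares
def circ(P,r=None):
    f=lambda p: np.hypot(P[:,0]-p[0],P[:,1]-p[1])-(p[2] if r is None else r)
    x0=[*P[:,:2].mean(0)]+([0.05] if r is None else [])
    s=least_squares(f,x0,loss='soft_l1',f_scale=.002);return s.x,np.sqrt(np.mean(s.fun**2))
def biggest(m):
    cs,_=cv2.findContours(m.astype(np.uint8),cv2.RETR_EXTERNAL,cv2.CHAIN_APPROX_NONE);return max(cs,key=cv2.contourArea).reshape(-1,2)
def box(m,x0,y0,x1,y1):
    o=np.zeros_like(m);o[y0:y1,x0:x1]=m[y0:y1,x0:x1];return o
E
python3 - <<'E'
from meas import *
t=load("top0.npz");s=load("scene0.npz")
for n,c,bx in(("top",t,(70,145,190,260)),("scene",s,(335,140,455,205))):
    im=c["img"].astype(int);hsv=cv2.cvtColor(c["img"],cv2.COLOR_RGB2HSV)
    m=box((im.min(2)>185 if n=="top" else im.min(2)>150),*bx)
    ct=biggest(m);h=cv2.convexHull(ct).reshape(-1,2)
    P=plane(c,h,.052);print(n,"wheel",circ(P),circ(P,.092),len(h))
im=t["img"].astype(int);hsv=cv2.cvtColor(t["img"],cv2.COLOR_RGB2HSV)
m=box(im.max(2)<60,260,155,300,200);P=plane(t,biggest(m),.051);print("place",circ(P),circ(P,.032))
# wood
m=box((im[:,:,0]>130)&(im[:,:,0]-im[:,:,2]>50)&(im[:,:,1]>70)&(im[:,:,1]-im[:,:,2]>20),175,96,320,216)
ct=biggest(m);P=plane(t,ct,.049);
x,_=circ(plane(t,cv2.convexHull(ct).reshape(-1,2),.049),.13);print("tt",x,circ(plane(t,cv2.convexHull(ct).reshape(-1,2),.049)))
m=box(im.min(2)>185,238,140,257,160);print("hub",plane(t,[biggest(m).mean(0)],.052))
m=box(im.min(2)>185,356,235,384,262);P=plane(t,biggest(m),.12);print("lip",circ(P),circ(P,.018))
# pointer tip/tail
q=np.array([[255,455],[251,520],[243,465],[268,463]])/3.7+[175,85]
print("ptr",plane(t,q,.086))
# hinge & knob top pixel
k=np.array([175,562])/5+[60,135];ks=np.array([240,75])/6+[335,115]
print("knobtop",plane(t,[k],.102),plane(s,[ks],.102),tri(t,k,s,ks))
g1=np.array([285,255])/5+[60,135];g2=np.array([252,402])/5+[60,135]
print("grip ends",plane(t,[g1,g2],.082))
# scene lip
im=s["img"]; crop(s,150,190,210,280,6,"pics/s_vase.png"); crop(t,195,205,310,290,6,"pics/t_mid.png")
E
```

```text
top wheel (array([0.55434835, 0.16022677, 0.07966434]), np.float64(0.00023754805530154955)) (array([0.54435252, 0.16604619]), np.float64(0.01401877810656695)) 38
scene wheel (array([0.55631006, 0.15950255, 0.09244252]), np.float64(0.0016728352618792146)) (array([0.55655159, 0.15941494]), np.float64(0.0016653661754655047)) 33
place (array([ 0.5938542 , -0.15967474,  0.03042831]), np.float64(0.0006932217644504468)) (array([ 0.59386915, -0.15964296]), np.float64(0.0017133463553476167))
tt [ 0.65282082 -0.09074522] (array([ 0.65246235, -0.09066369,  0.12898697]), np.float64(0.0004129648865902251))
hub [[ 0.65354195 -0.09047382  0.052     ]]
lip (array([ 0.44385755, -0.31584555,  0.01710127]), np.float64(0.0005929181085810934)) (array([ 0.44387057, -0.31585954]), np.float64(0.0010697354471342292))
ptr [[ 0.52682348 -0.08749884  0.086     ]
 [ 0.49311243 -0.08545036  0.086     ]
 [ 0.5216597  -0.08132467  0.086     ]
 [ 0.52258738 -0.09419064  0.086     ]]
knobtop [[0.45307061 0.18589353 0.102     ]] [[0.45427002 0.19077461 0.102     ]] (array([0.45435579, 0.18751531, 0.10254116]), np.float64(0.0030113622265214085))
grip ends [[0.57270229 0.15809588 0.082     ]
 [0.51536191 0.16791434 0.082     ]]
```

View pics/s_vase.png

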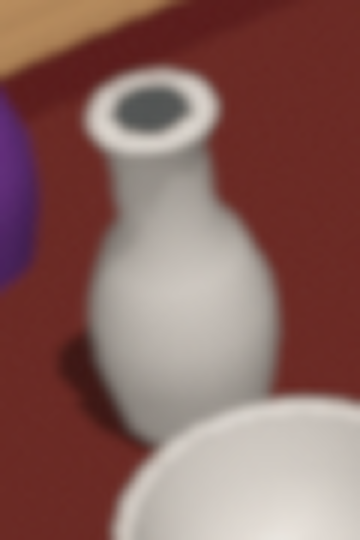

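View pics/t_mid.png

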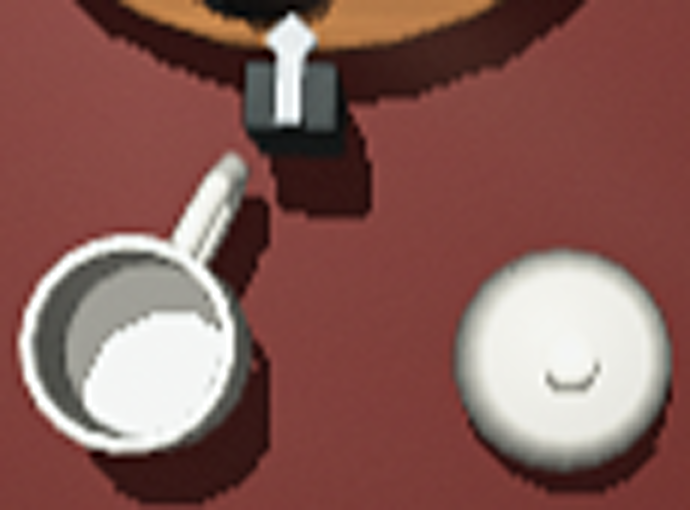

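```bash
python3 - <<'E'
from meas import *
A=np.array([.5545,.1600])
for n in("top","scene"):
    c=load(n+"0.npz");print(n,"cam",-c["R"].T@c["t"])
    v,u=np.mgrid[0:420,0:560];o,d=ray(c,np.c_[u.ravel(),v.ravel()])
    X=(o+d*c["depth"].ravel()[:,None]).reshape(420,560,3);X[c["depth"]==0]=np.nan
    r=np.hypot(X[:,:,0]-A[0],X[:,:,1]-A[1])
    for nm,m in(("knob",(r<.12)&(X[:,:,2]>.092)),("raised",(r<.12)&(X[:,:,2]>.06)),("wheel",(r<.08)&(X[:,:,2]<.06)&(X[:,:,2]>.045)),
       ("grip",(r<.045)&(X[:,:,2]>.072)),("dogs+",(r<.125)&(r>.075)&(X[:,:,2]>.062))):
        P=X[m]
        if len(P): 
            a=np.degrees(np.arctan2(P[:,1]-A[1],P[:,0]-A[0]));print(nm,len(P),P.mean(0).round(4),P[:,2].min().round(4),P[:,2].max().round(4),"ang",np.median(a).round(1))
    P=X[(r<.12)&(X[:,:,2]>.07)];q,w=np.linalg.eigh(np.cov(P[:,:2].T));print("axis",np.degrees(np.arctan2(w[1,1],w[0,1])))
    # other objects heights
    print("pointer", [X[int(y),int(x)].round(4) for x,y in ((244,215),(243,222))] if n=="top" else "")
    if n=="top":
        m=(X[:,:,2]>.078)&(abs(X[:,:,0]-.51)<.03)&(abs(X[:,:,1]+.087)<.03);P=X[m];print("ptr",len(P),P.mean(0),P.min(0),P.max(0))
        for nm,x,y in(("mug",.43,-.04),("sugar",.43,-.18),("bowl",.54,-.33)):
            m=(np.hypot(X[:,:,0]-x,X[:,:,1]-y)<.09)&(X[:,:,2]>.03);P=X[m];print(nm,len(P),P.min(0).round(3),P.max(0).round(3))
        m=(X[:,:,2]>.115)&(np.hypot(X[:,:,0]-.444,X[:,:,1]+.316)<.04);print("lip",X[m].mean(0),X[m][:,2].max())
    np.save(n+"X.npy",X)
E
```

```text
top cam [ 0.39808738 -0.13047536  0.87071054]
knob 297 [0.5356 0.1629 0.0971] 0.092 0.1056 ang 28.1
raised 1001 [0.5018 0.1705 0.0855] 0.0601 0.1056 ang 164.1
wheel 4240 [0.5576 0.1566 0.0538] 0.0483 0.0599 ang -27.1
grip 397 [0.5417 0.1599 0.0936] 0.0783 0.1026 ang -11.5
dogs+ 346 [0.4612 0.1808 0.0809] 0.0622 0.1056 ang 168.3
axis 164.61181589284223
pointer [array([ 0.513 , -0.0878,  0.0879]), array([ 0.4998, -0.0858,  0.0867])]
ptr 208 [ 0.50562016 -0.08547355  0.08312094] [ 0.49266197 -0.09888406  0.07800793] [ 0.52674494 -0.07002972  0.09062814]
mug 665 [ 0.393 -0.1    0.03 ] [0.513 0.    0.091]
sugar 994 [ 0.386 -0.208  0.03 ] [ 0.455 -0.138  0.079]
bowl 747 [ 0.451 -0.386  0.03 ] [ 0.589 -0.293  0.124]
lip [ 0.44445455 -0.31609502  0.12077824] 0.12496675273563362
scene cam [ 1.08241787 -0.60224054  0.68872392]
knob 166 [0.5352 0.1634 0.0967] 0.092 0.1041 ang -5.4
raised 642 [0.5042 0.1686 0.0836] 0.0601 0.1041 ang 165.2
wheel 2250 [0.5621 0.1525 0.054 ] 0.0502 0.0598 ang -25.0
grip 248 [0.5506 0.157  0.0914] 0.0749 0.1025 ang -36.5
dogs+ 236 [0.4617 0.1796 0.0804] 0.0623 0.1041 ang 168.2
axis 164.97604091922892
pointer
```

```bash
cat >> h.py <<'E'
def Rdown(yaw_deg):
    a=np.radians(yaw_deg); y=np.array([np.cos(a),np.sin(a),0]); z=np.array([0,0,-1.]); x=np.cross(y,z); return np.c_[x,y,z]
def rows(st,targets):
    R0=Rot.from_rotvec(st["tcp_rot"]).as_matrix();p0=np.array(st["tcp_pos"])
    for p,R,g in targets:
        w=np.degrees(Rot.from_matrix(R0.T@R).as_rotvec());d=R0.T@(np.array(p)-p0)*100
        print("[",",".join(f"{v:.2f}" for v in [*w.round(1),*d.round(2),g]),"]")
A=np.array([.5545,.1600]);U=np.array([np.cos(np.radians(165)),np.sin(np.radians(165))])
def cyl(r,z,ang=165.): a=np.radians(ang);return np.array([A[0]+r*np.cos(a),A[1]+r*np.sin(a),z])
E
python3 - <<'E'
from h import *
for n in("top","scene"):
    X=np.load(n+"X.npy");P=X.reshape(-1,3);s=(P[:,:2]-A)@U;l=(P[:,:2]-A)@np.array([-U[1],U[0]])
    ok=(np.hypot(s,l)<.12)&(P[:,2]>.062)
    for a in np.arange(-.04,.12,.01):
        m=ok&(s>=a)&(s<a+.01)
        if m.sum()>3: print(n,round(a,3),m.sum(),"zmax",np.percentile(P[m,2],90).round(4),"lat",l[m].mean().round(4), l[m].min().round(3),l[m].max().round(3))
from workcell import ctrl
st=ctrl.read_state()
rows(st,[([.5545,.16,.231],Rdown(75),0),([.444,-.316,.2],Rdown(0),0)])
t=load("top0.npz");s=load("scene0.npz")
for q in((427,267),(452,220),(388,309)):print(plane(t,[q],.12))
E
```

```text
top -0.02 51 zmax 0.1016 lat 0.0037 -0.008 0.012
top -0.01 67 zmax 0.1006 lat 0.0036 -0.01 0.012
top 0.0 65 zmax 0.099 lat 0.0035 -0.009 0.012
top 0.01 66 zmax 0.0972 lat 0.0037 -0.009 0.011
top 0.02 66 zmax 0.0951 lat 0.0033 -0.01 0.012
top 0.03 66 zmax 0.0939 lat 0.0033 -0.009 0.012
top 0.04 42 zmax 0.0876 lat 0.002 -0.01 0.014
top 0.05 99 zmax 0.0847 lat 0.0028 -0.014 0.016
top 0.06 97 zmax 0.0842 lat 0.002 -0.015 0.015
top 0.07 60 zmax 0.0841 lat 0.0018 -0.014 0.013
top 0.08 84 zmax 0.086 lat 0.0035 -0.014 0.014
top 0.09 81 zmax 0.0935 lat 0.0031 -0.018 0.021
top 0.1 116 zmax 0.1028 lat 0.0057 -0.02 0.021
top 0.11 29 zmax 0.0803 lat 0.0034 -0.018 0.021
scene -0.03 24 zmax 0.0939 lat 0.0002 -0.009 0.009
scene -0.02 64 zmax 0.1006 lat 0.0024 -0.011 0.012
scene -0.01 32 zmax 0.0993 lat 0.0047 -0.005 0.011
scene 0.0 33 zmax 0.0977 lat 0.0054 -0.005 0.011
scene 0.01 36 zmax 0.0962 lat 0.0053 -0.007 0.01
scene 0.02 33 zmax 0.0941 lat 0.0052 -0.006 0.011
scene 0.03 24 zmax 0.0924 lat 0.0048 -0.005 0.01
scene 0.04 28 zmax 0.0852 lat 0.0051 -0.013 0.014
scene 0.05 62 zmax 0.0838 lat 0.006 -0.014 0.015
scene 0.06 42 zmax 0.0832 lat 0.0037 -0.015 0.014
scene 0.07 41 zmax 0.0845 lat 0.0042 -0.012 0.013
scene 0.08 40 zmax 0.0851 lat 0.0046 -0.008 0.013
scene 0.09 95 zmax 0.0999 lat 0.0046 -0.021 0.02
scene 0.1 64 zmax 0.1022 lat 0.0053 -0.024 0.021
scene 0.11 9 zmax 0.0786 lat 0.0106 -0.022 0.019
[ -0.00,-0.10,-149.50,57.71,-63.04,0.04,0.00 ]
[ -0.10,-0.00,-74.50,34.33,-20.13,3.09,0.00 ]
[[ 0.41004281 -0.41997059  0.12      ]]
[[ 0.49531743 -0.47300225  0.12      ]]
[[ 0.33713746 -0.34466204  0.12      ]]
```

>>> carry_out --increments '[[[0, 0, -85, 33, -36, 0, 0], [0, 0, -85, 33, -36, 0, 0], [0, 0, -85, 33, -36, 0, 0], [0, 0, -85, 33, -36, 0, 0], [0, 0, -85, 33, -36, 0, 0], [0, 0, -85, 33, -36, 0, 0], [0, 0, -85, 33, -36, 0, 0], [0, 0, -85, 33, -36, 0, 0]]]'

```text
t: 1.1
tcp_pos: [0.3893, -0.1645, 0.2311]
tcp_rot: [-2.0, -2.421, -0.001]
ft_force: [0.3, -0.4, -0.5]
width: 0.999
```

```bash
python3 - <<'E'
from h import *
from workcell import ctrl
st=ctrl.read_state();print(st["joints"],st["tcp_pos"])
rows(st,[([.5545,.16,.16],Rdown(75),0)])
E
```

```text
[-4.04366562e-01  2.96330739e-02  2.04044106e+00  1.29671725e-03
  1.07203812e+00 -5.94968397e-01] [ 0.38926629 -0.16453039  0.23112533]
[ 0.10,-0.10,-64.10,28.74,22.35,7.15,0.00 ]
```

>>> carry_out --increments '[[[0, 0, -64, 28.7, 22.4, 6, 0], [0, 0, -64, 28.7, 22.4, 6, 0], [0, 0, -64, 28.7, 22.4, 6, 0], [0, 0, -64, 28.7, 22.4, 6, 0], [0, 0, -64, 28.7, 22.4, 6, 0], [0, 0, -64, 28.7, 22.4, 6, 0], [0, 0, -64, 28.7, 22.4, 6, 0], [0, 0, -64, 28.7, 22.4, 6, 0]]]'

```text
t: 2.1
tcp_pos: [0.5542, 0.1594, 0.1709]
tcp_rot: [-0.414, -3.113, -0.0]
ft_force: [-0.9, -0.1, -0.7]
width: 1.001
```

```bash
python3 - <<'E'
from h import *
from workcell import ctrl
st=ctrl.read_state();print(st["joints"],st["tcp_pos"],st["t"])
rows(st,[([*cyl(0,0)[:2],.065],Rdown(75),0)])
c=ctrl.read_camera("scene");crop(c,300,60,480,230,4,"pics/a.png")
E
```

```text
[ 2.76910122e-01  3.44548316e-01  1.79391742e+00  1.09329873e-03
  1.00458101e+00 -1.03019963e+00] [0.55424202 0.15941031 0.17091803] 2.1
[ 0.00,-0.10,-0.10,-0.03,0.06,10.59,0.00 ]
```

View pics/a.png

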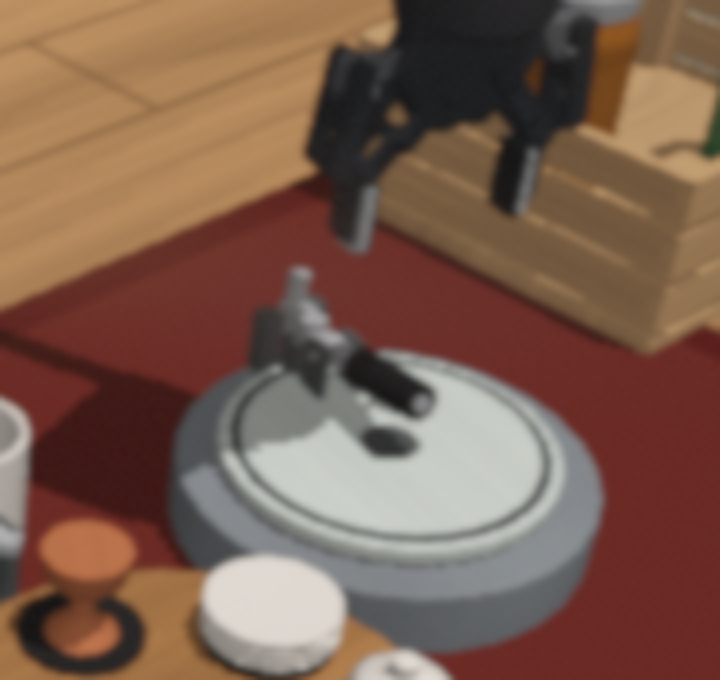

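The image shows the open jaws straddling the black sleeve (at about (390,380) in the crop). Next I descend and close.

>>> carry_out --increments '[[[0, 0, 0, 0, 0.05, 4, 0], [0, 0, 0, 0, 0.05, 8, 0], [0, 0, 0, 0, 0.05, 10.6, 0], [0, 0, 0, 0, 0.05, 10.6, 0], [0, 0, 0, 0, 0.05, 10.6, 1], [0, 0, 0, 0, 0.05, 10.6, 1], [0, 0, 0, 0, 0.05, 10.6, 1], [0, 0, 0, 0, 0.05, 10.6, 1]]]'

```text
t: 3.15
tcp_pos: [0.555, 0.16, 0.066]
tcp_rot: [0.416, 3.114, 0.003]
ft_force: [1.4, 2.6, 2.3]
width: 0.233
```

>>> carry_out --increments '[[[0, 0, 0, 0, 0, 0, 1], [0, 0, 0, 0, 0, 0, 1], [0, 0, 0, 0, 0, 0, 1]]]'

```text
t: 3.52
tcp_pos: [0.555, 0.1601, 0.0661]
tcp_rot: [0.416, 3.114, 0.003]
ft_force: [-0.0, 1.8, 1.7]
width: 0.235
```

```bash
python3 - <<'E'
from h import *
from workcell import ctrl
st=ctrl.read_state();print(st["tcp_pos"],st["t"],st["width"],st["ft_force"])
g=np.array(st["tcp_pos"])+[0,0,.019]; s=(g[:2]-A)@U
H=cyl(.06,.076); L=np.hypot(.06-s,g[2]-.076);a0=np.arctan2(g[2]-.076,.06-s);print("L",L,"a0",a0,s)
Lt=L
T=[]
for a in np.linspace(a0,1.62,17)[1:]:
    s=.06-Lt*np.cos(a);z=.076+Lt*np.sin(a);T.append(([*cyl(s,0)[:2],z-.019],Rdown(75),1))
rows(st,T)
E
```

```text
[0.55499656 0.16009654 0.066093  ] 3.525 0.23516763778235245 [-0.01651961  1.81366076  1.68875306]
L 0.061134671501252735 a0 0.1492911315159167 -0.00045465596852155553
[ 0.10,0.00,-0.20,0.11,-0.02,-0.55,1.00 ]
[ 0.10,0.00,-0.20,0.27,-0.02,-1.09,1.00 ]
[ 0.10,0.00,-0.20,0.48,-0.02,-1.61,1.00 ]
[ 0.10,0.00,-0.20,0.73,-0.02,-2.11,1.00 ]
[ 0.10,0.00,-0.20,1.03,-0.02,-2.59,1.00 ]
[ 0.10,0.00,-0.20,1.37,-0.02,-3.03,1.00 ]
[ 0.10,0.00,-0.20,1.75,-0.02,-3.45,1.00 ]
[ 0.10,0.00,-0.20,2.17,-0.02,-3.82,1.00 ]
[ 0.10,0.00,-0.20,2.62,-0.02,-4.16,1.00 ]
[ 0.10,0.00,-0.20,3.10,-0.02,-4.45,1.00 ]
[ 0.10,0.00,-0.20,3.61,-0.03,-4.70,1.00 ]
[ 0.10,0.00,-0.20,4.13,-0.03,-4.90,1.00 ]
[ 0.10,0.00,-0.20,4.67,-0.03,-5.05,1.00 ]
[ 0.10,0.00,-0.20,5.22,-0.03,-5.15,1.00 ]
[ 0.10,0.00,-0.20,5.78,-0.03,-5.20,1.00 ]
[ 0.10,0.00,-0.20,6.35,-0.03,-5.20,1.00 ]
```

>>> carry_out --increments '[[[0, 0, 0, 0.11, 0, -0.55, 1], [0, 0, 0, 0.27, 0, -1.09, 1], [0, 0, 0, 0.48, 0, -1.61, 1], [0, 0, 0, 0.73, 0, -2.11, 1], [0, 0, 0, 1.03, 0, -2.59, 1], [0, 0, 0, 1.37, 0, -3.03, 1], [0, 0, 0, 1.75, 0, -3.45, 1], [0, 0, 0, 2.17, 0, -3.82, 1]]]'

```text
t: 4.53
tcp_pos: [0.5337, 0.1657, 0.1043]
tcp_rot: [0.416, 3.114, 0.003]
ft_force: [3.4, 4.3, -17.0]
width: 0.24
```

```bash
python3 - <<'E'
from h import *
from workcell import ctrl
st=ctrl.read_state();print(st["tcp_pos"],st["t"],st["width"],st["ft_force"])
g=np.array(st["tcp_pos"])+[0,0,.019]; s=(g[:2]-A)@U
L=np.hypot(.06-s,g[2]-.076);a0=np.arctan2(g[2]-.076,.06-s);print("L",L,"a0",a0,s)
T=[]
for a in np.linspace(a0,1.60,8)[1:]:
    s=.06-.0613*np.cos(a);z=.076+.0613*np.sin(a);T.append(([*cyl(s,0)[:2],z-.019],Rdown(75),1))
rows(st,T)
c=ctrl.read_camera("scene");crop(c,300,60,480,230,4,"pics/b.png")
E
```

```text
[0.5336787  0.16573851 0.10433307] 4.525 0.2399407049807791 [  3.42235518   4.29269074 -17.02575927]
L 0.06095248451428576 a0 0.8891824624625433 0.021597063803371598
[ 0.10,0.00,-0.20,0.48,-0.02,-0.39,1.00 ]
[ 0.10,0.00,-0.20,1.02,-0.02,-0.71,1.00 ]
[ 0.10,0.00,-0.20,1.58,-0.02,-0.97,1.00 ]
[ 0.10,0.00,-0.20,2.17,-0.02,-1.17,1.00 ]
[ 0.10,0.00,-0.20,2.78,-0.02,-1.30,1.00 ]
[ 0.10,0.00,-0.20,3.40,-0.03,-1.38,1.00 ]
[ 0.10,0.00,-0.20,4.02,-0.03,-1.39,1.00 ]
```

View pics/b.png

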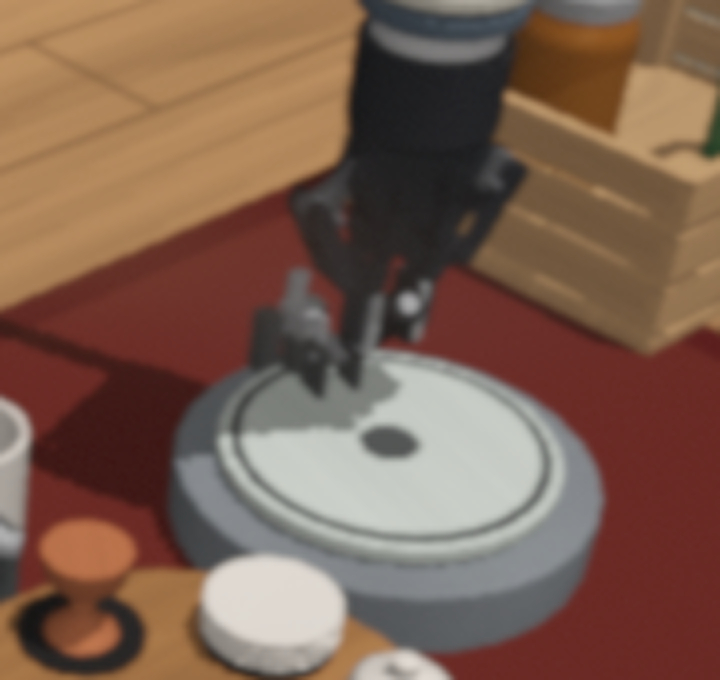

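The handle is swinging up in the jaws (sleeve end at about (408,302)). I continue to upright.

>>> carry_out --increments '[[[0, 0, 0, 0.48, 0, -0.39, 1], [0, 0, 0, 1.02, 0, -0.71, 1], [0, 0, 0, 1.58, 0, -0.97, 1], [0, 0, 0, 2.17, 0, -1.17, 1], [0, 0, 0, 2.78, 0, -1.3, 1], [0, 0, 0, 3.4, 0, -1.38, 1], [0, 0, 0, 4.0, 0, -1.39, 1], [0, 0, 0, 4.2, 0, -1.39, 1]]]'

```text
t: 5.58
tcp_pos: [0.4949, 0.1765, 0.12]
tcp_rot: [0.413, 3.109, 0.003]
ft_force: [8.9, -3.1, -8.2]
width: 0.235
```

```bash
python3 - <<'E'
from h import *
from workcell import ctrl
st=ctrl.read_state();print(st["tcp_pos"],st["t"],st["width"],st["ft_force"])
g=np.array(st["tcp_pos"])+[0,0,.019]; s=(g[:2]-A)@U
L=np.hypot(.06-s,g[2]-.076);a0=np.arctan2(g[2]-.076,.06-s);print("L",L,"a0",a0,s)
c=ctrl.read_camera("scene");crop(c,300,60,480,230,4,"pics/c.png")
E
```

```text
[0.49485054 0.17649638 0.12000855] 5.575 0.23533084241881122 [ 8.85755562 -3.11436498 -8.20521412]
L 0.06303678694066081 a0 1.6007282069353486 0.06188652782616758
```

View pics/c.png

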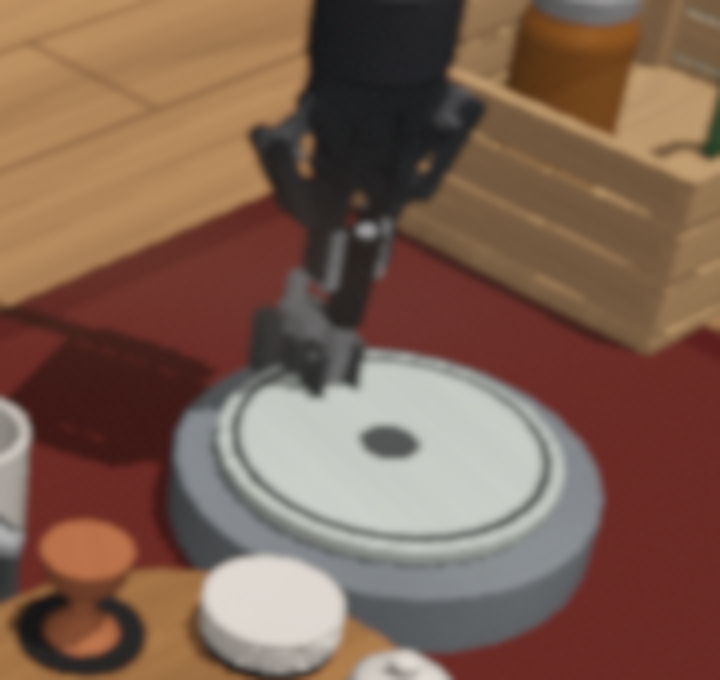

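>>> carry_out --increments '[[[0, 0, 0, 0, 0, 0, 0.5], [0, 0, 0, 0, 0, 0, 0.5], [0, 0, 0, 0, 0, 0, 0.5], [0, 0, 0, 0, 0, -2.5, 0.5], [0, 0, 0, 0, 0, -5.2, 0.5], [0, 0, 0, 4, 0, -5.4, 1], [0, 0, 0, 7.8, 0, -5.4, 1], [0, 0, 0, 7.8, 0, -5.4, 1]]]'

```text
t: 6.62
tcp_pos: [0.4168, 0.1969, 0.1737]
tcp_rot: [0.411, 3.111, 0.002]
ft_force: [0.4, 0.0, -0.4]
width: -0.002
```

```bash
python3 - <<'E'
from h import *
from workcell import ctrl
st=ctrl.read_state();print(st["tcp_pos"],st["t"],st["width"],st["ft_force"])
rows(st,[(cyl(.135,.093),Rdown(75),1),(cyl(.109,.093),Rdown(75),1)])
for n in ("scene","top"):
  c=ctrl.read_camera(n);np.savez(n+"1.npz",**c)
  v,u=np.mgrid[0:420,0:560];o,d=ray(c,np.c_[u.ravel(),v.ravel()])
  X=(o+d*c["depth"].ravel()[:,None])
  s=(X[:,:2]-A)@U;l=(X[:,:2]-A)@np.array([-U[1],U[0]])
  for z in np.arange(.08,.16,.01):
    m=(np.hypot(s-.06,l)<.03)&(abs(X[:,2]-z)<.005)
    if m.sum()>3:print(n,round(z,3),m.sum(),s[m].mean().round(4),l[m].mean().round(4))
  m=(np.hypot(s-.105,l)<.015)&(X[:,2]>.09)&(X[:,2]<.108);print("knob",m.sum(),s[m].mean(),l[m].mean())
  if n=="scene": crop(c,300,60,480,230,4,"pics/d.png")
  else: crop(c,60,135,200,265,5,"pics/e.png")
E
```

```text
[0.41682658 0.19691176 0.17370279] 6.625 -0.0015706801002738492 [ 0.44707907  0.04988734 -0.44363742]
[ 0.10,0.20,-0.10,-0.73,-0.02,8.07,1.00 ]
[ 0.10,0.20,-0.10,-3.33,-0.01,8.08,1.00 ]
scene 0.08 100 0.0633 0.0023
scene 0.09 40 0.0628 0.0023
scene 0.1 25 0.0497 0.004
scene 0.11 37 0.0495 0.0033
scene 0.12 41 0.0485 0.0041
scene 0.13 38 0.0474 0.0045
scene 0.14 43 0.0457 0.0037
scene 0.15 46 0.0453 0.0036
knob 40 0.09981453758319214 0.000725250450983315
top 0.08 99 0.0681 0.0065
top 0.09 36 0.0766 0.0022
top 0.1 9 0.0575 0.0097
top 0.11 28 0.0587 0.0078
top 0.12 26 0.0581 0.0078
top 0.13 31 0.0564 0.0076
top 0.14 25 0.0561 0.0072
top 0.15 43 0.0524 0.0057
knob 42 0.10272582427021042 0.0019110151705208991
```

View pics/d.png

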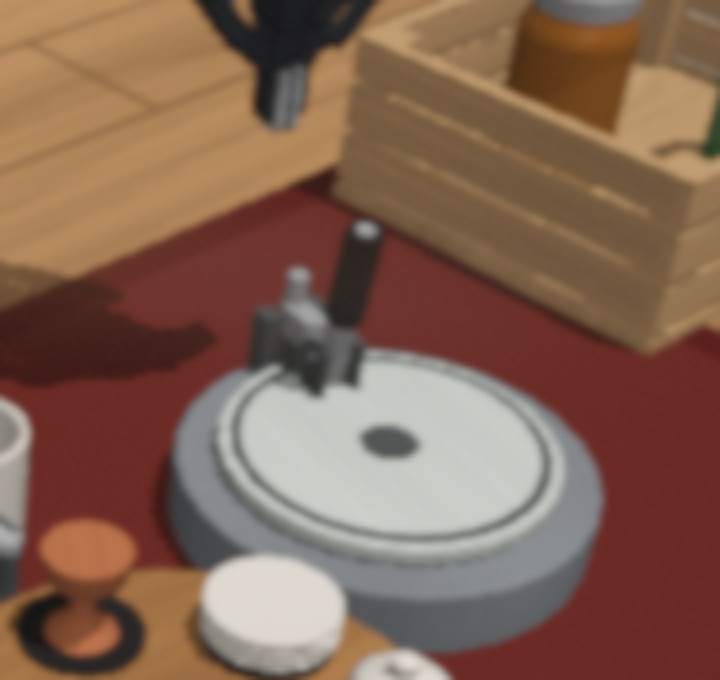

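View pics/e.png

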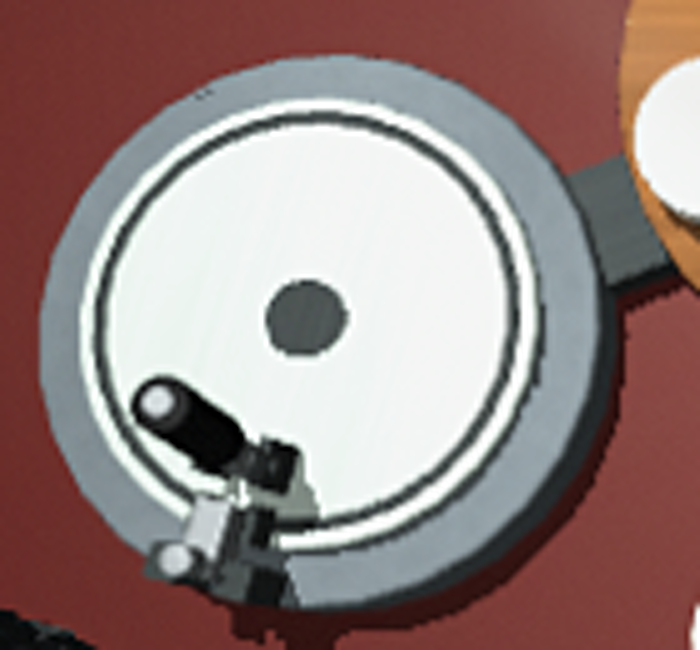

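```bash
python3 - <<'E'
from h import *
t=load("top1.npz");s=load("scene1.npz")
a=np.array([161,402])/5+[60,135];b=np.array([366,231])/4+[300,60]
for X in (plane(t,[a],.156)[0],plane(s,[b],.156)[0],tri(t,a,s,b)[0]):
    print(X,(X[:2]-A)@U,(X[:2]-A)@np.array([-U[1],U[0]]))
k=np.array([176,560])/5+[60,135];ks=np.array([298,273])/4+[300,60]
X=tri(t,k,s,ks)[0];print(X,(X[:2]-A)@U,(X[:2]-A)@np.array([-U[1],U[0]]))
k=np.array([306,318])/5+[60,135];ks=np.array([390,442])/4+[300,60];print(plane(t,[k],.052),plane(s,[ks],.052))
E
```

```text
[0.50463244 0.17163825 0.156     ] 0.05118056215018077 0.001664991890629672
[0.50635034 0.17464421 0.156     ] 0.050299197855218095 -0.0016831771398319476
[0.50570635 0.17314697 0.15565948] 0.05053373526440715 -7.027378652286128e-05
[0.45466223 0.18700928 0.10120373] 0.10342639554691598 -0.00024905002610217604
[[0.55353783 0.15935936 0.052     ]] [[0.55462708 0.16285828 0.052     ]]
```

>>> carry_out --increments '[[[0, 0, 0, -5, 0, 0, 1], [0, 0, 0, -10, 0, 0, 1], [0, 0, 0, -13, 0, 0, 1], [0, 0, 0, -13, 0, 4, 1], [0, 0, 0, -13, 0, 4.9, 1], [0, 0, 0, -12, 0, 4.9, 1], [0, 0, 0, -11, 0, 4.9, 1], [0, 0, 0, -10.5, 0, 4.9, 1]]]'

```text
t: 7.72
tcp_pos: [0.5212, 0.1704, 0.127]
tcp_rot: [0.411, 3.106, 0.005]
ft_force: [2.2, -0.9, 0.5]
width: -0.004
```

>>> carry_out --increments '[[[0, 0, 0, 0.15, 0, 0, 1], [0, 0, 0, 0.3, 0, 0, 1], [0, 0, 0, 0.4, 0, 0, 1], [0, 0, 0, 0.4, 0, 0, 1]]]'

```text
t: 8.22
tcp_pos: [0.5191, 0.1717, 0.1279]
tcp_rot: [0.41, 3.103, 0.007]
ft_force: [5.4, -1.6, 3.6]
width: -0.006
```

```bash
python3 - <<'E'
from h import *
from workcell import ctrl
st=ctrl.read_state();p=st["tcp_pos"];print(p,(p[:2]-A)@U,st["t"],st["ft_force"],st["ft_force"][:2]@U)
E
```

```text
[0.51907683 0.17166771 0.12790824] 0.03723598363837685 8.225 [ 5.43998777 -1.57765196  3.56181897] -5.662951054730118
```

>>> carry_out --increments '[[[0, 0, 0, 0.3, 0, 0, 1], [0, 0, 0, 0.6, 0, 0, 1], [0, 0, 0, 0.8, 0, 0, 1], [0, 0, 0, 0.8, 0, 0, 1]]]'

```text
t: 8.72
tcp_pos: [0.5172, 0.1735, 0.1287]
tcp_rot: [0.407, 3.092, 0.01]
ft_force: [23.0, -6.0, -13.2]
width: -0.002
```

```bash
python3 - <<'E'
from h import *
from workcell import ctrl
st=ctrl.read_state();p=st["tcp_pos"];print(p,(p[:2]-A)@U,st["t"],st["ft_force"],st["ft_force"][:2]@U)
E
```

```text
[0.5172378  0.17350302 0.12871771] 0.03948735778350655 8.725 [ 23.03893656  -5.99446293 -13.19886858] -23.805385004890162
```

>>> carry_out --increments '[[[0, 0, 0, -1, 0, 0, 1], [0, 0, 0, -1, 0, -4, 1], [0, 0, 0, -1, 0, -4.8, 1], [0, 0, 0, 3, 0, -4.8, 1], [0, 0, 0, 8, 0, -4.8, 1], [0, 0, 0, 10.3, 0, -4.8, 1], [0, 0, 0, 10.3, 0, 0, 1], [0, 0, 0, 10.3, 0, 3.5, 1]]]'

```text
t: 9.72
tcp_pos: [0.4185, 0.2005, 0.0904]
tcp_rot: [0.406, 3.092, 0.01]
ft_force: [0.5, 0.2, 0.3]
width: 0.001
```

```bash
python3 - <<'E'
from h import *
from workcell import ctrl
st=ctrl.read_state();p=st["tcp_pos"];print(p,(p[:2]-A)@U,st["t"],st["ft_force"],st["ft_force"][:2]@U)
for r in(.13,.119,.109,.107): rows(st,[(cyl(r,.093),Rdown(75),1)])
c=ctrl.read_camera("scene");np.savez("scene2.npz",**c)
crop(c,300,60,480,230,4,"pics/f.png")
c=ctrl.read_camera("top");np.savez("top2.npz",**c)
crop(c,60,135,200,265,5,"pics/g.png")
E
```

```text
[0.41847899 0.20049688 0.09041093] 0.1418675749175107 9.725 [0.4974584  0.15816756 0.25987662] -0.43957113699311634
[ 0.60,1.30,0.10,-1.19,-0.39,-0.24,1.00 ]
[ 0.60,1.30,0.10,-2.29,-0.39,-0.21,1.00 ]
[ 0.60,1.30,0.10,-3.29,-0.39,-0.19,1.00 ]
[ 0.60,1.30,0.10,-3.49,-0.39,-0.18,1.00 ]
```

View pics/f.png

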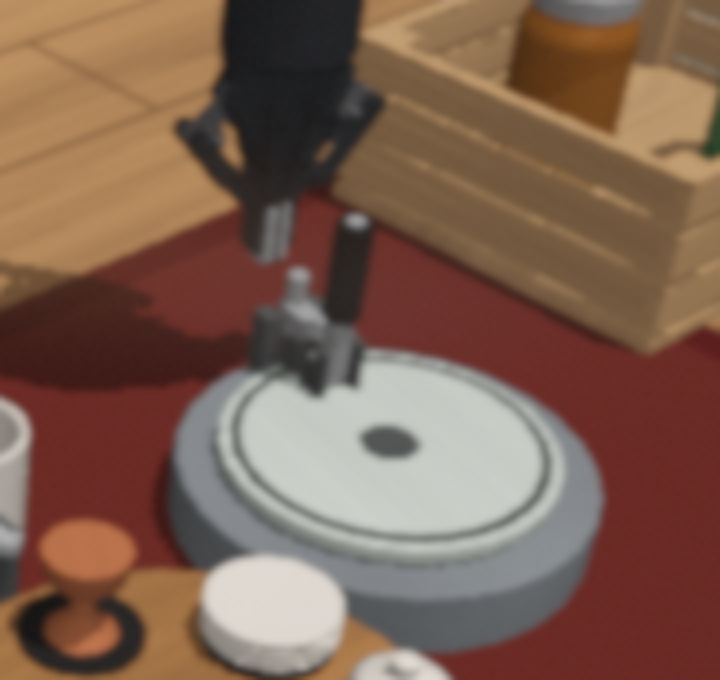

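View pics/g.png

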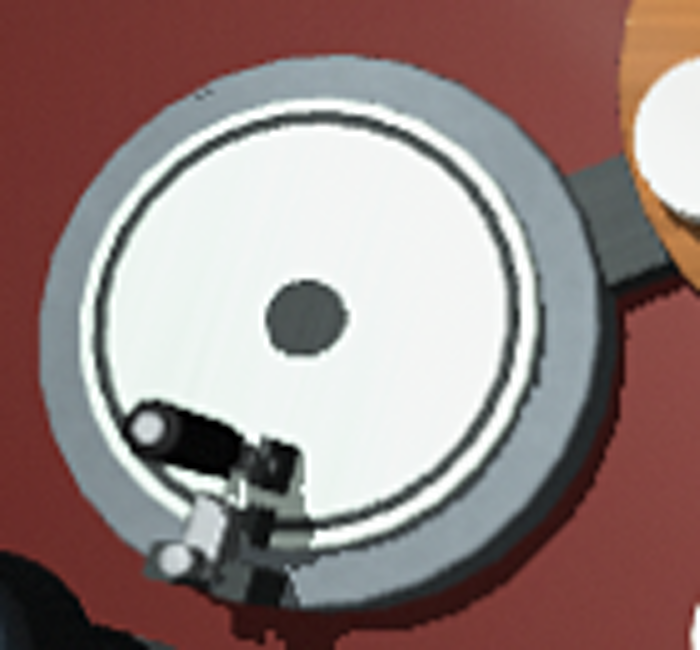

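The top view shows the handle now moved outward to upright (cap at (150,430)) and the finger outside the knob. I push the bolt.

>>> carry_out --increments '[[[0.6, 1.3, 0, -1.2, -0.4, -0.25, 1], [0.6, 1.3, 0, -1.8, -0.4, -0.25, 1], [0.6, 1.3, 0, -2.2, -0.4, -0.25, 1], [0.6, 1.3, 0, -2.6, -0.4, -0.25, 1], [0.6, 1.3, 0, -2.9, -0.4, -0.25, 1], [0.6, 1.3, 0, -3.1, -0.4, -0.25, 1], [0.6, 1.3, 0, -3.3, -0.4, -0.25, 1], [0.6, 1.3, 0, -3.4, -0.4, -0.25, 1]]]'

```text
t: 10.82
tcp_pos: [0.4482, 0.1866, 0.0916]
tcp_rot: [-0.409, -3.109, 0.007]
ft_force: [-2.6, 1.0, 1.3]
width: 0.0
```

```bash
python3 - <<'E'
from h import *
from workcell import ctrl
st=ctrl.read_state();p=st["tcp_pos"];print(p,(p[:2]-A)@U,st["t"],st["ft_force"],st["ft_force"][:2]@U)
E
```

```text
[0.44820441 0.18661758 0.09164784] 0.10956279011292967 10.825 [-2.63836568  1.04958931  1.28526959] 2.8201192573250284
```

>>> carry_out --increments '[[[0, 0, 0, -0.2, 0, 0, 1], [0, 0, 0, -0.4, 0, 0, 1], [0, 0, 0, -0.6, 0, 0, 1], [0, 0, 0, -0.7, 0, 0, 1]]]'

```text
t: 11.32
tcp_pos: [0.4512, 0.1848, 0.0913]
tcp_rot: [-0.409, -3.101, 0.009]
ft_force: [-20.0, 7.6, 16.0]
width: 0.001
```

```bash
python3 - <<'E'
from h import *
from workcell import ctrl
st=ctrl.read_state();p=st["tcp_pos"];print(p,(p[:2]-A)@U,st["t"],st["ft_force"],st["ft_force"][:2]@U)
E
```

```text
[0.45122974 0.18483004 0.09129911] 0.10617789812572002 11.325 [-19.97024411   7.56464347  16.00295738] 21.247648344876325
```

>>> carry_out --increments '[[[0, 0, 0, 2, 0, 0, 1], [0, 0, 0, 3, 0, 0, 1], [0, 0, 0, 3, 0, -5, 1], [0, 0, 0, 3, 0, -9.5, 0.5], [0, 0, 0, 3, 0, -9.5, 0.5]]]'

```text
t: 11.95
tcp_pos: [0.426, 0.194, 0.1899]
tcp_rot: [-0.41, -3.108, 0.004]
ft_force: [0.4, 0.2, -1.0]
width: 0.418
```

```bash
python3 - <<'E'
from h import *
from workcell import ctrl
st=ctrl.read_state();p=st["tcp_pos"];print(p,(p[:2]-A)@U,st["t"],st["ft_force"],st["width"])
rows(st,[(cyl(.06,.19),Rdown(75),.5),(cyl(.06,.121),Rdown(75),.5)])
c=ctrl.read_camera("scene");np.savez("scene2.npz",**c)
crop(c,300,60,480,230,4,"pics/f2.png")
c=ctrl.read_camera("top");np.savez("top2.npz",**c)
crop(c,60,135,200,265,5,"pics/g2.png")
E
```

```text
[0.42599224 0.19402402 0.1899366 ] 0.13293502634419524 11.95 [ 0.41853506  0.18209108 -1.02643427] 0.41824691491056915
[ -0.20,-0.40,-0.00,-7.29,0.04,-0.05,0.50 ]
[ -0.20,-0.40,-0.00,-7.34,0.06,6.85,0.50 ]
```

View pics/f2.png

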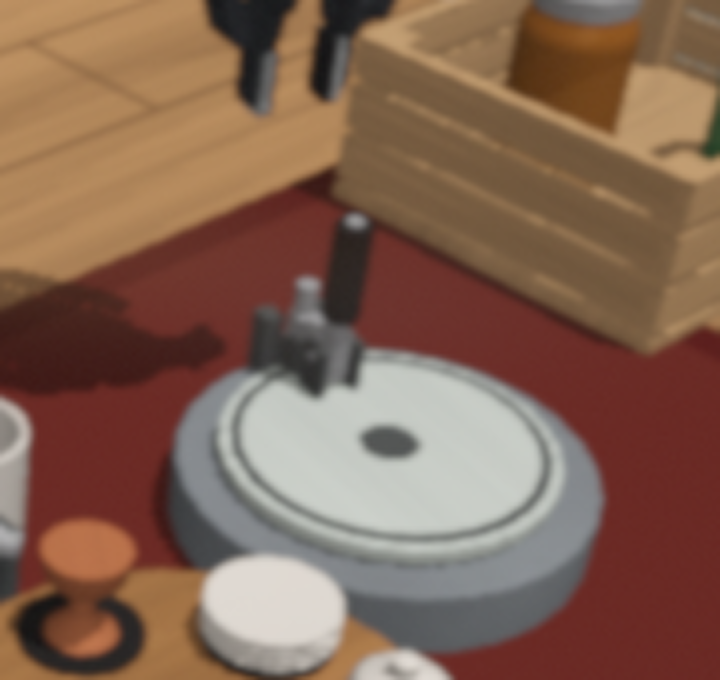

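View pics/g2.png

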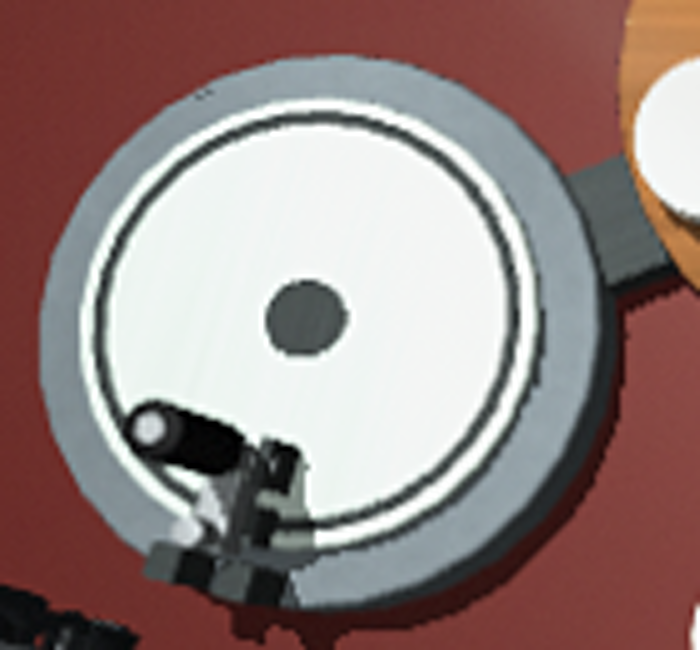

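The bolt knob has moved inward, from (176,560) to (190,525) in the top crop, and now sits between the dogs and the hinge. I take the upright handle.

>>> carry_out --increments '[[[0, 0, 0, -4, 0.05, 0, 0.4], [0, 0, 0, -7.3, 0.05, 0, 0.4], [0, 0, 0, -7.3, 0.05, 0, 0.4], [0, 0, 0, -7.3, 0.05, 4, 0.4], [0, 0, 0, -7.3, 0.05, 6.9, 0.4], [0, 0, 0, -7.3, 0.05, 6.9, 1], [0, 0, 0, -7.3, 0.05, 6.9, 1], [0, 0, 0, -7.3, 0.05, 6.9, 1]]]'

```text
t: 13.05
tcp_pos: [0.4928, 0.1744, 0.1169]
tcp_rot: [-0.409, -3.102, 0.009]
ft_force: [-0.7, 1.7, -12.5]
width: 0.242
```

```bash
cat > crank.py <<'E'
from h import *
from workcell import ctrl
import sys
st=ctrl.read_state();p=st["tcp_pos"];v=p[:2]-A
print(p,"r",np.hypot(*v),"ang",np.degrees(np.arctan2(v[1],v[0])),st["t"],st["ft_force"],st["width"])
a0=float(sys.argv[1]);R=Rot.from_rotvec(st["tcp_rot"]).as_matrix()
rows(st,[(cyl(.06,p[2],a0-k*float(sys.argv[2])),R,1) for k in range(1,9)])
E
python3 crank.py 165 15
python3 - <<'E'
from h import *
t=load("top2.npz");s=load("scene2.npz")
a=np.array([151,430])/5+[60,135];b=np.array([354,223])/4+[300,60]
X=tri(t,a,s,b)[0];print(X,(X[:2]-A)@U,(X[:2]-A)@np.array([-U[1],U[0]]))
E
```

```text
[0.49275847 0.17436684 0.11687943] r 0.06339103435119939 ang 166.9007572082678 13.05 [ -0.73536974   1.73075961 -12.47775216] 0.2418680329196364
[ 0.00,0.00,0.00,-0.54,1.76,-0.02,1.00 ]
[ 0.00,0.00,0.00,-1.14,3.21,-0.04,1.00 ]
[ 0.00,0.00,0.00,-2.09,4.45,-0.06,1.00 ]
[ 0.00,0.00,0.00,-3.33,5.41,-0.08,1.00 ]
[ 0.00,0.00,0.00,-4.78,6.01,-0.10,1.00 ]
[ 0.00,0.00,0.00,-6.33,6.21,-0.12,1.00 ]
[ 0.00,0.00,0.00,-7.88,6.01,-0.14,1.00 ]
[ 0.00,0.00,0.00,-9.33,5.41,-0.15,1.00 ]
[0.49568893 0.17585497 0.15519602] 0.06091070348735094 -9.329889843971217e-05
```

```bash
cat > crank.py <<'E'
from h import *
from workcell import ctrl
import sys
st=ctrl.read_state();p=st["tcp_pos"];v=p[:2]-A
a0=float(sys.argv[1]);R=Rot.from_rotvec(st["tcp_rot"]).as_matrix()
off=np.array([.49276,.17437])-cyl(.0605,0,165)[:2]
v=p[:2]-off-A
print(p,"r",np.hypot(*v),"ang",np.degrees(np.arctan2(v[1],v[0])),st["t"],st["ft_force"],st["width"])
rows(st,[(cyl(.0605,.118,a0-k*float(sys.argv[2]))+[*off,0],Rdown(75),1) for k in range(1,9)])
E
python3 crank.py 165 12
```

```text
[0.49275847 0.17436684 0.11687943] r 0.060500665094253434 ang 165.00326216073222 13.05 [ -0.73536974   1.73075961 -12.47775216] 0.2418680329196364
[ -0.40,-0.70,-0.00,-0.13,1.26,-0.12,1.00 ]
[ -0.40,-0.70,-0.00,-0.52,2.46,-0.14,1.00 ]
[ -0.40,-0.70,-0.00,-1.15,3.56,-0.15,1.00 ]
[ -0.40,-0.70,-0.00,-2.00,4.50,-0.17,1.00 ]
[ -0.40,-0.70,-0.00,-3.02,5.24,-0.19,1.00 ]
[ -0.40,-0.70,-0.00,-4.18,5.76,-0.20,1.00 ]
[ -0.40,-0.70,-0.00,-5.41,6.02,-0.22,1.00 ]
[ -0.40,-0.70,-0.00,-6.68,6.02,-0.24,1.00 ]
```

>>> carry_out --increments '[[[0, 0, 0, -0.13, 1.26, -0.1, 1], [0, 0, 0, -0.52, 2.46, -0.1, 1], [0, 0, 0, -1.15, 3.56, -0.1, 1], [0, 0, 0, -2.0, 4.5, -0.1, 1], [0, 0, 0, -3.02, 5.24, -0.15, 1], [0, 0, 0, -4.18, 5.76, -0.15, 1], [0, 0, 0, -5.41, 6.02, -0.15, 1], [0, 0, 0, -6.68, 6.02, -0.2, 1]]]'

```text
t: 14.05
tcp_pos: [0.5735, 0.2166, 0.117]
tcp_rot: [-0.409, -3.101, 0.006]
ft_force: [-2.7, 3.2, -19.3]
width: 0.241
```

```bash
python3 crank.py 69 16; python3 - <<'E'
from h import *
from workcell import ctrl
c=ctrl.read_camera("top");crop(c,50,80,330,270,2.8,"pics/i.png")
E
```

```text
[0.57353111 0.21655898 0.11702872] r 0.06200872446067402 ang 68.89043532601038 14.05 [ -2.70042287   3.18360757 -19.28466446] 0.2410037207142597
[ -0.30,-0.80,-0.00,-1.61,-0.56,-0.11,1.00 ]
[ -0.30,-0.80,-0.00,-3.06,-1.40,-0.13,1.00 ]
[ -0.30,-0.80,-0.00,-4.23,-2.61,-0.14,1.00 ]
[ -0.30,-0.80,-0.00,-5.02,-4.10,-0.14,1.00 ]
[ -0.30,-0.80,-0.00,-5.38,-5.74,-0.13,1.00 ]
[ -0.30,-0.80,-0.00,-5.26,-7.42,-0.12,1.00 ]
[ -0.30,-0.80,-0.00,-4.68,-9.01,-0.11,1.00 ]
[ -0.30,-0.80,-0.00,-3.69,-10.37,-0.08,1.00 ]
```

View pics/i.png

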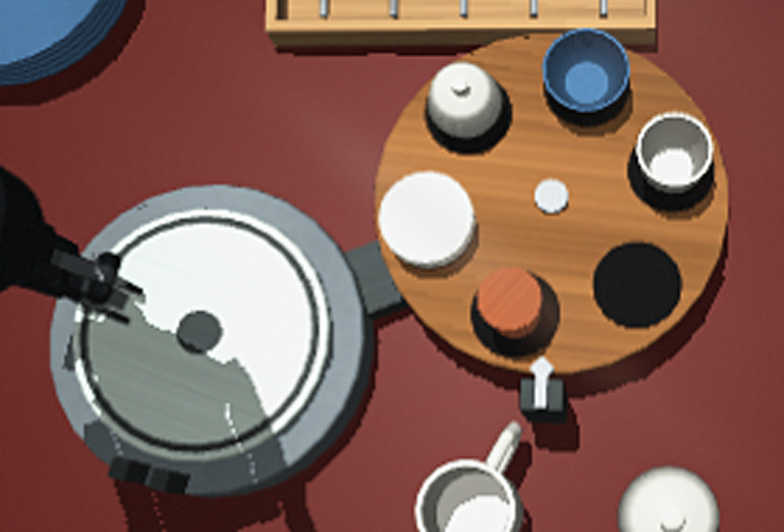

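The handle has come round (gripper at about (120,285)) and the turntable has turned slightly. I continue cranking.

>>> carry_out --increments '[[[0, 0, 0, -1.61, -0.56, 0, 1], [0, 0, 0, -3.06, -1.4, 0, 1], [0, 0, 0, -4.23, -2.61, 0, 1], [0, 0, 0, -5.02, -4.1, 0, 1], [0, 0, 0, -5.38, -5.74, 0, 1], [0, 0, 0, -5.26, -7.42, 0, 1], [0, 0, 0, -4.68, -9.01, 0, 1], [0, 0, 0, -3.69, -10.37, 0, 1]]]'

```text
t: 15.1
tcp_pos: [0.582, 0.108, 0.117]
tcp_rot: [-0.412, -3.098, 0.001]
ft_force: [-9.7, 23.7, -16.7]
width: 0.244
```

```bash
python3 crank.py -59 16
```

```text
[0.5820037  0.10803711 0.11695379] r 0.059303023526914946 ang -58.70436654596747 15.1 [ -9.66346587  23.73824273 -16.73523312] 0.2437813504713164
[ -0.10,-0.90,-0.10,1.26,-1.15,-0.08,1.00 ]
[ -0.10,-0.90,-0.10,2.82,-1.78,-0.06,1.00 ]
[ -0.10,-0.90,-0.10,4.49,-1.96,-0.03,1.00 ]
[ -0.10,-0.90,-0.10,6.15,-1.67,-0.00,1.00 ]
[ -0.10,-0.90,-0.10,7.67,-0.94,0.02,1.00 ]
[ -0.10,-0.90,-0.10,8.92,0.19,0.04,1.00 ]
[ -0.10,-0.90,-0.10,9.82,1.61,0.05,1.00 ]
[ -0.10,-0.90,-0.10,10.29,3.23,0.05,1.00 ]
```

```bash
sed -i 's/^v=p\[:2\]-off-A/A2=np.array([0,.0013]);off=off+A2\nv=p[:2]-off-A/' crank.py; python3 crank.py -58 16
```

```text
[0.5820037  0.10803711 0.11695379] r 0.060417645462782055 ang -59.344776861824755 15.1 [ -9.66346587  23.73824273 -16.73523312] 0.2437813504713164
[ -0.10,-0.90,-0.10,1.20,-0.97,-0.08,1.00 ]
[ -0.10,-0.90,-0.10,2.75,-1.63,-0.06,1.00 ]
[ -0.10,-0.90,-0.10,4.42,-1.84,-0.03,1.00 ]
[ -0.10,-0.90,-0.10,6.09,-1.58,-0.00,1.00 ]
[ -0.10,-0.90,-0.10,7.61,-0.87,0.02,1.00 ]
[ -0.10,-0.90,-0.10,8.89,0.23,0.04,1.00 ]
[ -0.10,-0.90,-0.10,9.81,1.64,0.05,1.00 ]
[ -0.10,-0.90,-0.10,10.30,3.25,0.05,1.00 ]
```

>>> carry_out --increments '[[[0, 0, 0, 1.2, -0.97, 0.1, 1], [0, 0, 0, 2.75, -1.63, 0.1, 1], [0, 0, 0, 4.42, -1.84, 0.1, 1], [0, 0, 0, 6.09, -1.58, 0.1, 1], [0, 0, 0, 7.61, -0.87, 0.1, 1], [0, 0, 0, 8.89, 0.23, 0.1, 1], [0, 0, 0, 9.81, 1.64, 0.1, 1], [0, 0, 0, 10.3, 3.25, 0.1, 1]]]'

```text
t: 16.1
tcp_pos: [0.4912, 0.1653, 0.1171]
tcp_rot: [-0.412, -3.099, 0.003]
ft_force: [3.6, -4.3, -27.4]
width: 0.245
```

```bash
python3 crank.py -186 16
```

```text
[0.49115085 0.16532313 0.11711464] r 0.06028213426770673 ang 174.94489673837225 16.1 [  3.61968142  -4.33279391 -27.38431455] 0.24452931518918467
[ -0.20,-0.90,-0.10,0.07,1.78,-0.09,1.00 ]
[ -0.20,-0.90,-0.10,-0.36,3.41,-0.11,1.00 ]
[ -0.20,-0.90,-0.10,-1.22,4.85,-0.13,1.00 ]
[ -0.20,-0.90,-0.10,-2.45,6.00,-0.15,1.00 ]
[ -0.20,-0.90,-0.10,-3.95,6.77,-0.18,1.00 ]
[ -0.20,-0.90,-0.10,-5.60,7.10,-0.20,1.00 ]
[ -0.20,-0.90,-0.10,-7.28,6.95,-0.23,1.00 ]
[ -0.20,-0.90,-0.10,-8.85,6.35,-0.25,1.00 ]
```

>>> carry_out --increments '[[[0, -0.5, 0, 0.07, 1.78, 0.3, 1], [0, -0.5, 0, -0.36, 3.41, 0.3, 1], [0, -0.5, 0, -1.22, 4.85, 0.3, 1], [0, -0.5, 0, -2.45, 6.0, 0.3, 1], [0, -0.5, 0, -3.95, 6.77, 0.3, 1], [0, -0.5, 0, -5.6, 7.1, 0.3, 1], [0, -0.5, 0, -7.28, 6.95, 0.3, 1], [0, -0.5, 0, -8.85, 6.35, 0.3, 1]]]'

```text
t: 17.1
tcp_pos: [0.5951, 0.203, 0.1163]
tcp_rot: [-0.413, -3.11, 0.005]
ft_force: [-13.4, -8.2, 19.7]
width: 0.243
```

```bash
python3 crank.py -314 16
```

```text
[0.59514095 0.20303982 0.11633811] r 0.061501044896723575 ang 44.39784580448506 17.1 [-13.35233918  -8.1921319   19.69380828] 0.24315256912813152
[ -0.20,-0.20,-0.10,-1.15,-1.01,-0.17,1.00 ]
[ -0.20,-0.20,-0.10,-2.16,-2.36,-0.17,1.00 ]
[ -0.20,-0.20,-0.10,-2.77,-3.93,-0.16,1.00 ]
[ -0.20,-0.20,-0.10,-2.92,-5.60,-0.16,1.00 ]
[ -0.20,-0.20,-0.10,-2.60,-7.26,-0.15,1.00 ]
[ -0.20,-0.20,-0.10,-1.84,-8.76,-0.14,1.00 ]
[ -0.20,-0.20,-0.10,-0.70,-9.99,-0.13,1.00 ]
[ -0.20,-0.20,-0.10,0.75,-10.86,-0.12,1.00 ]
```

>>> carry_out --increments '[[[0, 0, 0, -1.15, -1.01, 0, 1], [0, 0, 0, -2.16, -2.36, 0, 1], [0, 0, 0, -2.77, -3.93, 0, 1], [0, 0, 0, -2.92, -5.6, 0, 1], [0, 0, 0, -2.6, -7.26, 0, 1], [0, 0, 0, -1.84, -8.76, 0, 1], [0, 0, 0, -0.7, -9.99, 0, 1], [0, 0, 0, 0.75, -10.86, 0, 1]]]'

```text
t: 18.1
tcp_pos: [0.5605, 0.1012, 0.1169]
tcp_rot: [-0.415, -3.112, 0.0]
ft_force: [0.9, 14.5, -19.5]
width: 0.241
```

```bash
python3 crank.py -442 16
```

```text
[0.56050033 0.10119076 0.11693375] r 0.05955163696969436 ang -81.01374785909181 18.1 [  0.89344184  14.50608646 -19.5092163 ] 0.24125328445330435
[ -0.00,-0.10,-0.20,1.68,-0.57,-0.10,1.00 ]
[ -0.00,-0.10,-0.20,3.37,-0.55,-0.10,1.00 ]
[ -0.00,-0.10,-0.20,4.98,-0.06,-0.10,1.00 ]
[ -0.00,-0.10,-0.20,6.39,0.85,-0.09,1.00 ]
[ -0.00,-0.10,-0.20,7.50,2.12,-0.09,1.00 ]
[ -0.00,-0.10,-0.20,8.22,3.65,-0.09,1.00 ]
[ -0.00,-0.10,-0.20,8.49,5.31,-0.09,1.00 ]
[ -0.00,-0.10,-0.20,8.29,6.98,-0.09,1.00 ]
```

>>> carry_out --increments '[[[0, 0, 0, 1.68, -0.5, 0.1, 1], [0, 0, 0, 3.37, -0.5, 0.1, 1], [0, 0, 0, 4.98, 0, 0.1, 1], [0, 0, 0, 6.39, 0.85, 0.1, 1], [0, 0, 0, 7.5, 2.12, 0.1, 1], [0, 0, 0, 8.22, 3.65, 0.1, 1], [0, 0, 0, 8.49, 5.31, 0.1, 1], [0, 0, 0, 8.29, 6.98, 0.1, 1]]]'

```text
t: 19.1
tcp_pos: [0.4991, 0.1916, 0.1166]
tcp_rot: [-0.414, -3.112, 0.0]
ft_force: [3.0, -6.1, 1.1]
width: 0.245
```

```bash
python3 crank.py -570 11;  cat > place.py <<'E'
from meas import *
from workcell import ctrl
import sys
t=ctrl.read_camera("top");np.savez("topP.npz",**t)
T=np.array([.6528,-.0907]);im=t["img"].astype(int)
b=(im.max(2)<60).astype(np.uint8)
best=[]
cs,_=cv2.findContours(b,cv2.RETR_LIST,cv2.CHAIN_APPROX_NONE)
for c in cs:
    if cv2.contourArea(c)<300: continue
    P=plane(t,c.reshape(-1,2),.051);x,e=circ(P)
    if .025<x[2]<.036 and e<.003: v=x[:2]-T;print("place",x,e,"rad",np.hypot(*v),"ang",np.degrees(np.arctan2(v[1],v[0])))
I=T+.09*np.array([np.cos(np.radians(178.2)),np.sin(np.radians(178.2))]);print("index",I)
crop(t,175,85,325,245,3.7,"pics/"+sys.argv[1])
E
python3 place.py p1.png
```

```text
[0.49913243 0.19158932 0.11660281] r 0.06089366898993819 ang 148.76335033045916 19.1 [ 2.96651925 -6.13673486  1.11612181] 0.2451067521190711
[ -0.00,-0.10,-0.20,-0.41,0.95,-0.14,1.00 ]
[ -0.00,-0.10,-0.20,-1.01,1.94,-0.14,1.00 ]
[ -0.00,-0.10,-0.20,-1.79,2.80,-0.14,1.00 ]
[ -0.00,-0.10,-0.20,-2.72,3.49,-0.15,1.00 ]
[ -0.00,-0.10,-0.20,-3.77,3.99,-0.15,1.00 ]
[ -0.00,-0.10,-0.20,-4.89,4.29,-0.15,1.00 ]
[ -0.00,-0.10,-0.20,-6.05,4.36,-0.15,1.00 ]
[ -0.00,-0.10,-0.20,-7.20,4.21,-0.15,1.00 ]
place [ 0.56219358 -0.0921096   0.03031774] 0.0009322526086942794 rad 0.09061738657432371 ang -179.10869996660827
index [ 0.56284441 -0.08787303]
```

View pics/p1.png

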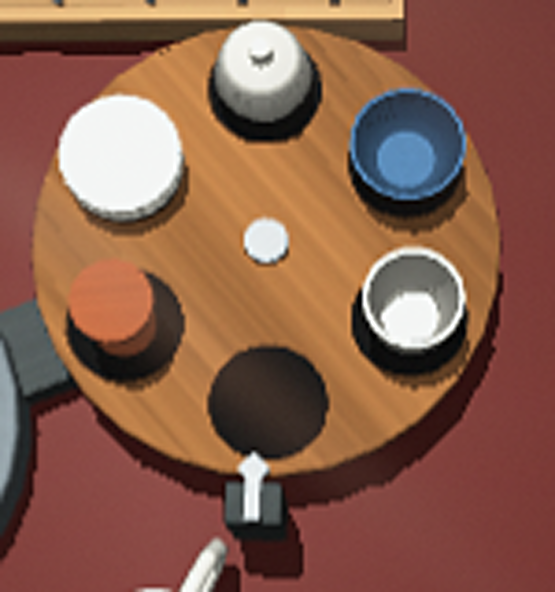

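The place is at (268,402) in the crop, about 2.7° short of the pointer at (254,460). About 40° more of crank is needed.

>>> carry_out --increments '[[[0, 0, 0, -0.41, 0.95, 0, 1], [0, 0, 0, -1.01, 1.94, 0, 1], [0, 0, 0, -1.79, 2.8, 0, 1], [0, 0, 0, -2.5, 3.35, 0, 1], [0, 0, 0, -2.5, 3.35, 0, 1], [0, 0, 0, -2.5, 3.35, 0, 1], [0, 0, 0, -2.5, 3.35, 0, 1]]]'

```text
t: 20.02
tcp_pos: [0.5352, 0.2192, 0.1167]
tcp_rot: [0.415, 3.112, 0.004]
ft_force: [2.0, -3.9, -3.5]
width: 0.24
```

```bash
python3 crank.py -610 11|head -1;python3 place.py p2.png
```

```text
[0.53523331 0.21923582 0.11667802] r 0.06133852411688115 ang 105.08668818051693 20.025 [ 1.98962459 -3.91998765 -3.46036065] 0.24017494323672864
index [ 0.56284441 -0.08787303]
```

View pics/p2.png

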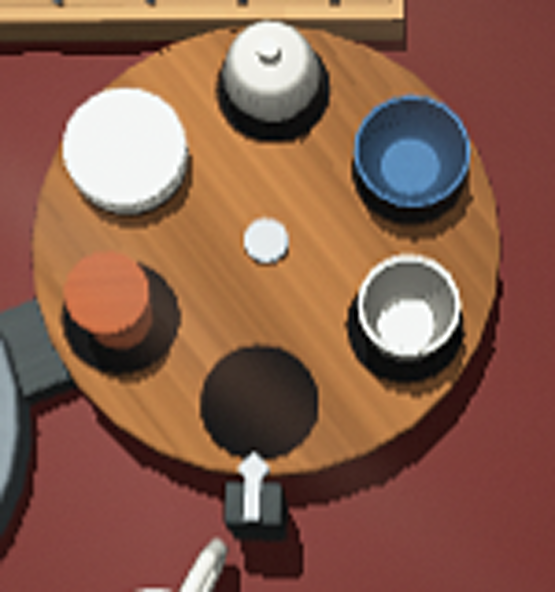

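>>> carry_out --increments '[[[0, 0, 0, 0, 0, 0, 0.4], [0, 0, 0, 0, 0, 0, 0.4], [0, 0, 0, 0, 0, 0, 0.4], [0, 0, 0, 0, 0, -3, 0.4], [0, 0, 0, 0, 0, -7, 0.4], [0, 0, 0, 0, 0, -11, 0], [0, 0, 0, 0, 0, -11, 0]]]'

```text
t: 20.95
tcp_pos: [0.5369, 0.2199, 0.2303]
tcp_rot: [0.414, 3.107, 0.009]
ft_force: [-0.5, 0.3, 0.1]
width: 0.989
```

```bash
python3 - <<'E'
from meas import *
from workcell import ctrl
import numpy as np
st=ctrl.read_state();print(st["tcp_pos"],st["joints"],st["t"])
t=ctrl.read_camera("top");np.savez("topQ.npz",**t)
im=t["img"].astype(int);m=box(im.max(2)<75,225,170,268,212);ct=biggest(m);P=plane(t,ct,.051);print("place",circ(P),circ(P,.032))
m=box(im.min(2)>185,356,235,384,262);P=plane(t,biggest(m),.12);print("lip",circ(P,.018))
for n,y in ((0,0),):pass
rows(st,[([.444,-.316,.24],Rdown(-30),0),([.444,-.316,.24],Rdown(0),0)])
crop(t,60,85,430,345,2.1,"pics/q.png")
E
```

```text
[0.53688756 0.21993661 0.23025609] [ 3.85352712e-01  2.79776901e-01  1.73956872e+00  1.62427486e-03
  1.11268435e+00 -9.21165678e-01] 20.95
place (array([ 0.56237155, -0.0870994 ,  0.03069579]), np.float64(0.0010741676399575078)) (array([ 0.56236109, -0.08706026]), np.float64(0.0017546924570943504))
lip (array([ 0.44387057, -0.31585954]), np.float64(0.0010697354471342292))
[ 0.60,-0.10,104.80,-5.08,-54.15,-1.32,0.00 ]
[ 0.60,0.10,74.80,-5.08,-54.15,-1.32,0.00 ]
```

View pics/q.png

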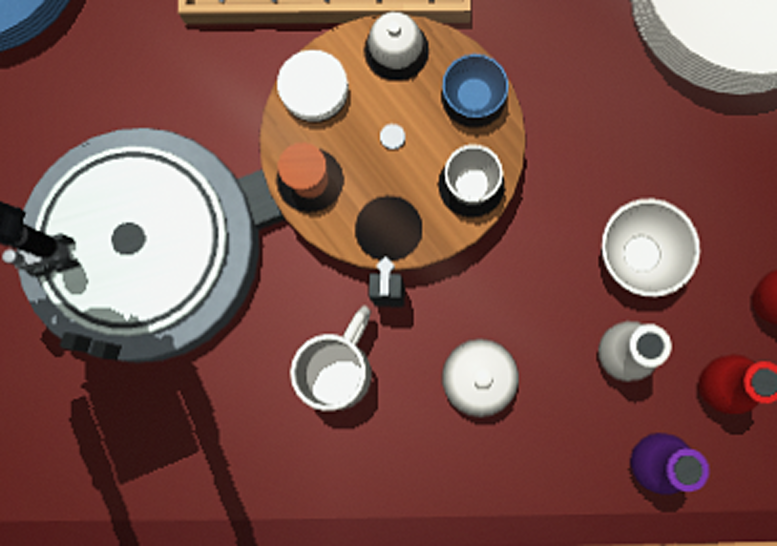

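The top view confirms the place is in front of the pointer (measured 0.8 mm off), the handle is upright and the vase is untouched. I move to the vase.

>>> carry_out --increments '[[[0, 0, 75, -5.1, -54, -1, 0], [0, 0, 75, -5.1, -54, -1, 0], [0, 0, 75, -5.1, -54, -1, 0], [0, 0, 75, -5.1, -54, -1, 0], [0, 0, 75, -5.1, -54, -1, 0], [0, 0, 75, -5.1, -54, -1, 0], [0, 0, 75, -5.1, -54, -1, 0], [0, 0, 75, -5.1, -54, -1, 0]]]'

```text
t: 22.0
tcp_pos: [0.4494, -0.2753, 0.2339]
tcp_rot: [-2.228, -2.215, -0.01]
ft_force: [1.1, 0.9, -0.5]
width: 0.999
```

```bash
python3 - <<'E'
from h import *
from workcell import ctrl
st=ctrl.read_state();print(st["tcp_pos"],st["joints"],st["t"],st["ft_force"])
rows(st,[([.4438,-.316,.2],Rdown(0),0),([.4438,-.316,.078],Rdown(0),0)])
E
```

```text
[ 0.44941002 -0.27531017  0.23387751] [-0.55654005  0.19743096  1.83968782  0.00699152  1.10341066 -0.55373477] 22.0 [ 1.09724207  0.91417222 -0.47786958]
[ 0.20,-0.30,-0.30,-4.09,-0.55,3.37,0.00 ]
[ 0.20,-0.30,-0.30,-4.15,-0.60,15.57,0.00 ]
```

>>> carry_out --increments '[[[0, 0, 0, -4.1, -0.55, 3, 0], [0, 0, 0, -4.1, -0.55, 3, 0], [0.2, -0.3, 0, -4.1, -0.6, 6, 0], [0.2, -0.3, 0, -4.1, -0.6, 9, 0], [0.2, -0.3, 0, -4.1, -0.6, 12, 0], [0.2, -0.3, 0, -4.1, -0.6, 14.5, 0], [0.2, -0.3, 0, -4.1, -0.6, 15.5, 0], [0.2, -0.3, 0, -4.1, -0.6, 15.5, 0]]]'

```text
t: 23.0
tcp_pos: [0.4436, -0.3148, 0.0782]
tcp_rot: [-2.227, -2.215, -0.0]
ft_force: [-0.5, -0.3, -0.0]
width: 0.995
```

```bash
python3 - <<'E'
from h import *
from workcell import ctrl
st=ctrl.read_state();print(st["tcp_pos"],st["joints"],st["t"],st["ft_force"])
rows(st,[([.4438,-.316,.078],Rdown(0),0)])
c=ctrl.read_camera("scene");crop(c,110,130,290,310,4,"pics/v1.png")
E
```

```text
[ 0.44358987 -0.31479138  0.07824625] [-6.20008213e-01  4.26736629e-01  1.92725019e+00  1.80454848e-04
  7.88259886e-01 -6.14606089e-01] 23.0 [-0.50002753 -0.25699292 -0.03789604]
[ -0.00,-0.00,-0.30,-0.12,0.02,0.02,0.00 ]
```

View pics/v1.png

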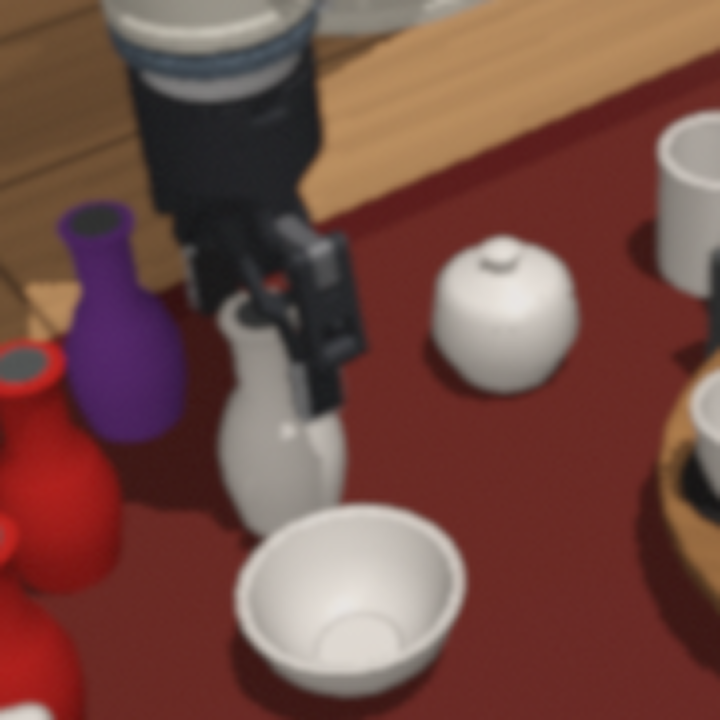

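The jaws straddle the white vase's neck, with clearance to the others. I close.

>>> carry_out --increments '[[[0, 0, 0, -0.1, 0, 0, 0.3], [0, 0, 0, -0.1, 0, 0, 0.5], [0, 0, 0, -0.1, 0, 0, 0.65], [0, 0, 0, -0.1, 0, 0, 1], [0, 0, 0, -0.1, 0, 0, 1], [0, 0, 0, -0.1, 0, 0, 1], [0, 0, 0, -0.1, 0, 0, 1]]]'

```text
t: 23.92
tcp_pos: [0.4446, -0.3167, 0.0799]
tcp_rot: [2.226, 2.213, 0.001]
ft_force: [0.0, -0.2, 6.4]
width: 0.365
```

>>> carry_out --increments '[[[0, 0, 0, 0, 0, -0.5, 1], [0, 0, 0, 0, 0, -1.5, 1], [0, 0, 0, 0, 0, -2, 1], [0, 0, 0, 0, 0, -2, 1]]]'

```text
t: 24.42
tcp_pos: [0.4449, -0.3168, 0.1005]
tcp_rot: [2.225, 2.213, 0.001]
ft_force: [-0.3, 0.6, -1.1]
width: 0.362
```

```bash
python3 - <<'E'
from h import *
from workcell import ctrl
st=ctrl.read_state();print(st["tcp_pos"],st["joints"],st["t"],st["ft_force"],st["width"])
c=ctrl.read_camera("scene");crop(c,110,130,290,310,4,"pics/v2.png")
E
```

```text
[ 0.44489347 -0.31684943  0.10047899] [-6.21716030e-01  3.94116505e-01  1.91321397e+00  2.33521399e-04
  8.30878147e-01 -6.16103166e-01] 24.425 [-0.29670895  0.58874604 -1.06673636] 0.3621404327295804
```

View pics/v2.png

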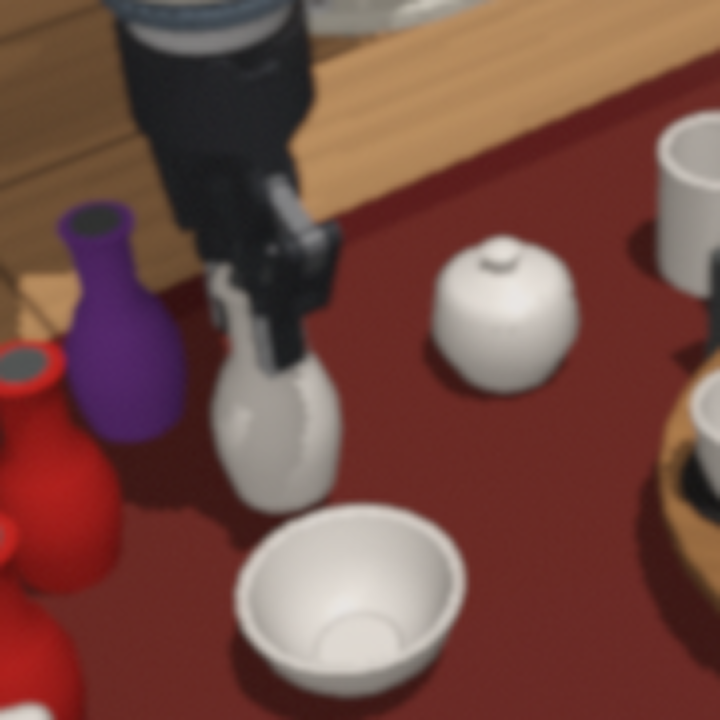

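The vase hangs upright in the jaws (foot visible at (285,500)). I lift it to a safe height.

>>> carry_out --increments '[[[0, 0, 0, 0, 0, -2, 1], [0, 0, 0, 0, 0, -5, 1], [0, 0, 0, 0, 0, -8, 1], [0, 0, 0, 0, 0, -11, 1], [0, 0, 0, 0, 0, -13, 1], [0, 0, 0, 2, 1, -14, 1], [0, 0, 0, 5, 2.5, -14, 1], [0, 0, 0, 8, 4, -14, 1]]]'

```text
t: 25.48
tcp_pos: [0.4849, -0.2359, 0.2399]
tcp_rot: [2.227, 2.213, 0.001]
ft_force: [1.1, -0.1, -2.2]
width: 0.367
```

```bash
python3 - <<'E'
from h import *
from workcell import ctrl
st=ctrl.read_state();print(st["tcp_pos"],st["t"],st["ft_force"],st["width"])
rows(st,[([.5624,-.0872,.24],Rdown(0),1)])
E
```

```text
[ 0.4849092  -0.23593816  0.23991099] 25.475 [ 1.08942383 -0.12431752 -2.15212427] 0.36669535386054436
[ 0.10,0.10,-0.40,14.92,7.65,-0.01,1.00 ]
```

>>> carry_out --increments '[[[0, 0, 0, 3, 1.5, 0, 1], [0, 0, 0, 6, 3, 0, 1], [0, 0, 0, 9, 4.6, 0, 1], [0, 0, 0, 12, 6.2, 0, 1], [0, 0, 0, 14, 7.2, 0, 1], [0, 0, 0, 14.9, 7.65, 0, 1], [0, 0, 0, 14.9, 7.65, 0, 1], [0, 0, 0, 14.9, 7.65, 0, 1]]]'

```text
t: 26.48
tcp_pos: [0.5619, -0.0881, 0.2397]
tcp_rot: [2.227, 2.212, 0.0]
ft_force: [0.1, -0.8, -2.2]
width: 0.366
```

```bash
python3 - <<'E'
from h import *
from workcell import ctrl
st=ctrl.read_state();print(st["tcp_pos"],st["t"],st["ft_force"],st["width"])
rows(st,[([.5624,-.0872,.145],Rdown(0),1)])
c=ctrl.read_camera("scene");crop(c,240,90,420,300,3,"pics/w1.png");np.savez("sceneW.npz",**c)
E
```

```text
[ 0.56190516 -0.08811     0.23972119] 26.475 [ 0.12054007 -0.84821452 -2.22371158] 0.3656221767389869
[ 0.10,0.10,-0.40,0.11,0.03,9.47,1.00 ]
```

View pics/w1.png

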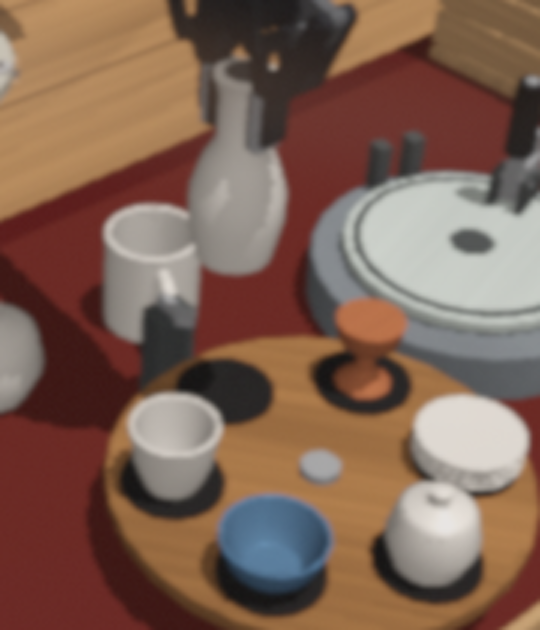

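The vase hangs straight above the empty place (at about (225,390)). I lower it.

>>> carry_out --increments '[[[0, 0, 0, 0.1, 0, 2, 1], [0, 0, 0, 0.1, 0, 4, 1], [0, 0, 0, 0.1, 0, 6, 1], [0, 0, 0, 0.1, 0, 8, 1], [0, 0, 0, 0.1, 0, 9.5, 1], [0, 0, 0, 0.1, 0, 10.2, 1], [0, 0, 0, 0.1, 0, 10.4, 1], [0, 0, 0, 0.1, 0, 10.4, 1]]]'

```text
t: 27.52
tcp_pos: [0.5625, -0.0874, 0.1363]
tcp_rot: [2.227, 2.211, 0.001]
ft_force: [0.4, 0.2, -1.7]
width: 0.361
```

```bash
python3 - <<'E'
from h import *
from workcell import ctrl
st=ctrl.read_state();print(st["tcp_pos"],st["t"],st["ft_force"],st["width"])
E
```

```text
[ 0.56248725 -0.08740607  0.13625537] 27.525 [ 0.41274239  0.22511501 -1.70090171] 0.36062202601942095
```

Foot is about 5 mm above the place; I ease it down while watching the force.

>>> carry_out --increments '[[[0, 0, 0, 0, 0, 0.15, 1], [0, 0, 0, 0, 0, 0.3, 1], [0, 0, 0, 0, 0, 0.4, 1], [0, 0, 0, 0, 0, 0.45, 1], [0, 0, 0, 0, 0, 0.45, 1]]]'

```text
t: 28.15
tcp_pos: [0.5625, -0.0874, 0.1317]
tcp_rot: [2.227, 2.211, 0.001]
ft_force: [0.3, 0.2, -1.1]
width: 0.368
```

>>> carry_out --increments '[[[0, 0, 0, 0, 0, 0.1, 1], [0, 0, 0, 0, 0, 0.15, 1], [0, 0, 0, 0, 0, 0.15, 1]]]'

```text
t: 28.52
tcp_pos: [0.5631, -0.0877, 0.1309]
tcp_rot: [2.226, 2.211, 0.002]
ft_force: [-0.0, -0.3, 5.2]
width: 0.366
```

>>> carry_out --increments '[[[0, 0, 0, 0, 0, 0, 0.55], [0, 0, 0, 0, 0, 0, 0.5], [0, 0, 0, 0, 0, 0, 0.3], [0, 0, 0, 0, 0, 0, 0], [0, 0, 0, 0, 0, 0, 0], [0, 0, 0, 0, 0, 0, 0]]]'

```text
t: 29.28
tcp_pos: [0.5631, -0.0876, 0.1309]
tcp_rot: [2.226, 2.211, 0.002]
ft_force: [0.1, 0.8, -0.7]
width: 1.001
```

>>> carry_out --increments '[[[0, 0, 0, 0, 0, -1, 0], [0, 0, 0, 0, 0, -3, 0], [0, 0, 0, 0, 0, -6, 0], [0, 0, 0, 0, 0, -10, 0], [0, 0, 0, 0, 0, -14, 0], [0, 0, 0, -4, -4, -14, 0], [0, 0, 0, -10, -8, -14, 0], [0, 0, 0, -16, -12, -14, 0]]]'

```text
t: 30.28
tcp_pos: [0.4512, -0.2317, 0.2718]
tcp_rot: [2.224, 2.211, 0.002]
ft_force: [1.0, -1.1, -0.6]
width: 1.001
```

>>> carry_out --increments '[[[0, 0, 0, -6, -2, 0, 0], [0, 0, 0, -12, -4, 0, 0], [0, 0, 0, -16, -4, 0, 0], [0, 0, 0, -16, -4, 0, 0]]]'

```text
t: 30.78
tcp_pos: [0.4098, -0.3941, 0.2727]
tcp_rot: [2.227, 2.206, 0.002]
ft_force: [-0.4, 0.7, -0.1]
width: 1.002
```

```bash
python3 - <<'E'
from meas import *
from workcell import ctrl
st=ctrl.read_state();print(st["tcp_pos"],st["t"],st["ft_force"],st["width"])
s=ctrl.read_camera("scene");crop(s,240,90,480,300,3,"pics/x1.png")
t=ctrl.read_camera("top");crop(t,60,85,430,345,2.1,"pics/x2.png");np.savez("topX.npz",**t);np.savez("sceneX.npz",**s)
im=t["img"].astype(int);m=box(im.min(2)>185,225,170,275,212)
cs,_=cv2.findContours(m.astype(np.uint8),0,1)
for c in cs:
  if len(c)>15:
    P=plane(t,c.reshape(-1,2),.171);print(circ(P),circ(P,.018))
E
```

```text
[ 0.40975711 -0.39414713  0.27269793] 30.775 [-0.38656405  0.65774114 -0.07549428] 1.0017951511195415
(array([ 0.56227583, -0.08734777,  0.01724156]), np.float64(0.00046258744456508004)) (array([ 0.56226938, -0.08733171]), np.float64(0.00088994879777688))
```

View pics/x1.png

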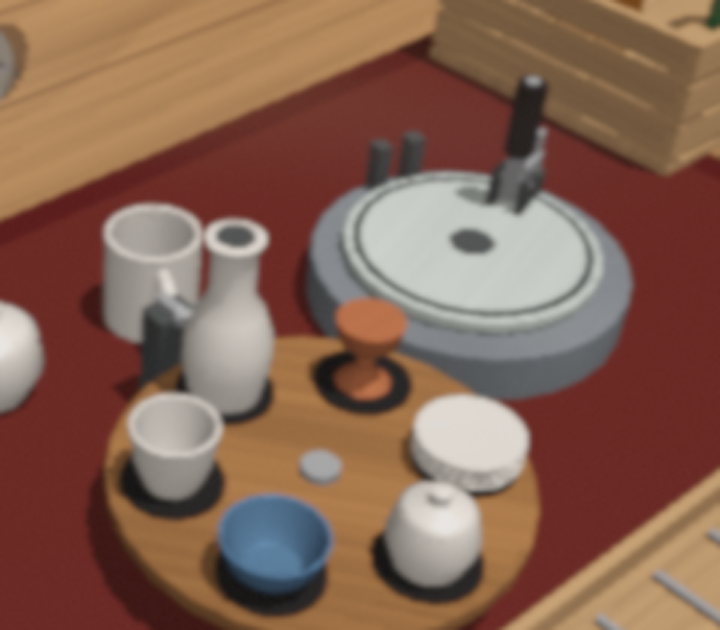

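View pics/x2.png

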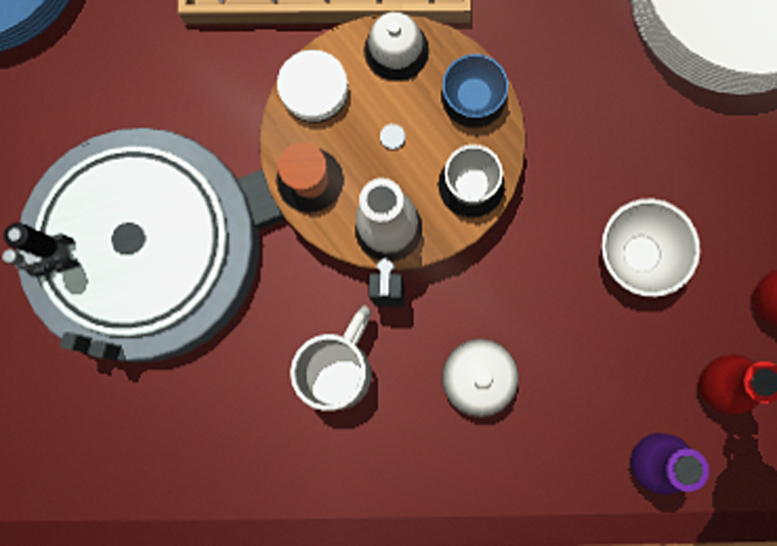

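The pictures show the vase standing upright on the place, its lip within 0.5 mm of the measured place centre. The handle is up with the knob close against it, and the bystanders have not moved. I hand in.

```bash
python3 -c "
from workcell import ctrl
print(ctrl.finish_job())"
```

```text
the job is handed in; nothing more can be done
None
```

The vase now stands upright on the empty place, which I cranked round to the pointer, and I handed the job in at about 31 s of the 72 s allowed. `finish_job` gives no verdict, so what follows rests on my own checks.

**What I did:**
- **Handle:** I swung it up, but the first swing stopped about 0.1 rad short. I pushed it on against its stop with 24 N.
- **Bolt:** I pushed it in until the force rose to 21 N, and the knob was visibly further in.
- **Crank:** I turned it about 2.2 turns clockwise in the gripper.
- **Vase:** I gripped it by the neck, set it down with about 5 N of contact, let go and moved clear.

**Last checks:**
- **Place:** its centre measured about 1 mm from the pointer position, before I set the vase down (limit 12 mm).
- **Vase:** its lip lies within about 0.5 mm of the place's centre (limit 16 mm).
- **Handle and bolt:** the last pictures show the handle upright and the knob in; I could not read either joint value directly.
- **Bystanders:** the mug, bowl and sugar pot look unmoved.
- **Gripper:** it is touching nothing.

**Disagreement during cranking:** the crank axis I measured was about 1.3 mm off in y, which gave up to 27 N of vertical and 24 N of sideways force at the wrist. I corrected for it while turning.

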